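Make up a table caddy and a lunch box from the counter stock

ROBOT

A 6-joint arm with a two-finger parallel gripper is mounted at the origin on a cart in front of the work surface, level with it; the furniture and walls round the work are solid. World frame = base frame: x ahead of the robot, y to its left, z up, the work surface at z = 0. Lengths are in m, angles in rad, forces in N, time in s.
With the tool pointing down it reaches from about 0.325 to 0.9 m from the base axis. Payload 3.5 kg.
Tool frame: the origin (TCP) lies midway between the tips of the shut fingers; the grasp point (between the pads) lies 19 mm behind it; z points along the fingers, y is the direction in which the jaws open and shut (so a half turn about z gives the same grasp; the last joint's range is limited). The gripper opens to 85 mm and grips with 20 to 120 N. Pads are 22 mm wide; open, the fingers measure 114 mm over their backs; the gripper's body (76 mm by 85 mm) begins 54 mm behind the grasp point. The pads swing forward as they close: fully open they stand 13 mm farther back than shut.
Start: joints at [1.063, 0.276, -0.026, 1.268, 0, 1.467], TCP at [0.246, 0.574, 0.203] pointing down, gripper open.
Joint ranges: [-3.12, 3.12], [-0.85, 1.88], [-1.08, 1.24], [-1.95, 2.15], [-1.57, 1.53], [-3.14, 3.14]. Speed limits (rad/s): [2.57, 2.57, 3.14, 3.14, 3.14, 3.14].

INTERFACE

Orientations are given as a unit quaternion [x, y, z, w].
In Python, from workcell import bot, eyes gives the robot as it stands.
- The arm moves only by the tool carry_out, never from a script. Its arguments are lists of equal length, an entry for each row: "dp": the shift along the tool's x, y, z in cm, a list of three; "yaw": the turn about the tool's z in units of 5 degrees (1.0 is 5 degrees); "gripper": the opening, from 0 (shut) to 1 (fully open). A call has exactly 5 rows; each row shifts and turns the commanded pose from where the row before left it, along the tool's axes as they then stand; what a row does not reach is not made up. A row lasts 1/10 s, in which the tool goes at most 50 mm and 8.59 degrees, less where a joint would pass 70% of its speed; a pose out of reach is approached as far as the arm can. A call with a gripper value outside its range is refused whole. The fingers move at their own pace and stop on an object; the grip force is fixed at half the most. Time passes only in rows, so rows that do not move let the fingers close, or fill a call up. It gives the time, the measured TCP pose, the force and the opening at its end, in the units of the state.
- bot.state(): the state, without advancing time (a new reading comes with each control period).
- eyes.get_image(name): name is "scene" or "top" or "wrist"; returns the picture (480x640x3 uint8, red, green, blue); there is no depth.
- eyes.camera_model(name): a dict with "intrinsics" (3x3 intrinsics, pixels), "k1" (the pictures are not rectified: a ray, as slopes to the right and down, at radius r is drawn at 1 + k1 r^2 times it, then the intrinsics apply), "rvec" (rotation vector, rad) and "tvec" (3), from world to camera coordinates, as OpenCV has them. Camera axes: x right, y down, z forward; pixel columns grow to the right and rows downward; lengths in m; the calibration is good to about 2 mm. A picture is of the moment at which its call begins: read the wrist's pose just before it. camera_model takes no time and is no camera call; for the wrist camera it gives the pose at the moment of the call.
- bot.sign_off(): hands the job in, once; it reports no verdict.
The state is a dict: "t": time; "q": joint angles; "joint_vel": joint speeds; "joint_efforts": joint torques, N m; "eef_pos": TCP position; "eef_rot": TCP orientation; "force": force on the tool from outside, world axes, zero at the start; "ft_torque": the same for the moment, N m; "grip_width": finger opening in m.
Only numpy, scipy, OpenCV 4.12 (cv2) and the standard library are available. Lean on these libraries where they do the work, as an engineer would, in place of code of your own. Each camera call takes 0.05 s, during which the arm holds its last target.

TASK

Make up two kits from the stock on the counter: stand the red-lidded jar and the black-capped spice jar upright in the wooden caddy, one in each compartment, and stand the yellow-lidded and the green-lidded dip pots upright side by side in the blue lunch box. Slide the lunch box's cover back before you fill it and slide it fully shut afterwards. Leave the grey-capped shaker and the blue-lidded pot standing where they are.

Things in the scene. Friction and masses are not known exactly. Their poses are not given: they have to be found in the camera images.
- red_jar_mid (a point): Clear jar with tan filling and a red lid, loose; upright cylinder 61 mm across, 86 mm high, 0.31 kg. The point is its centre, 43 mm above its underside; z up.
- spice_jar_mid (a point): Spice jar with a green label and a black cap, loose; upright cylinder 45 mm across, 105 mm high, 0.11 kg. The point is its centre, 52.5 mm above its underside; z up.
- yellow_pot_mid (a point): Dip pot with a yellow lid, white pot body, loose; upright cylinder 44 mm across, 42 mm high, 70 g. The point is its centre, 21 mm above its underside; z up.
- green_pot_mid (a point): Dip pot with a green lid, white pot body, loose; upright cylinder 44 mm across, 42 mm high, 70 g. The point is its centre, 21 mm above its underside; z up.
- shaker_mid (a point): Clear shaker with a grey cap, loose, 44 mm across, 90 mm high: stays where it is. The point is its centre, 45 mm above its underside.
- blue_pot_mid (a point): Dip pot with a blue lid, same size as the other pots: stays where it is. The point is its centre.
- caddy: Open wooden caddy, fixed, 182 (x) x 92 (y) x 28 mm high, walls 5 mm, inner floor 5 mm up; a wall at x = 0 parts it into two compartments, each 83 x 82 mm, centred at x = -44 and +44 mm, y = 0; either jar may take either. Origin: centre of its underside; x along its length, z up.
- lunch_box: Blue lunch box, fixed, 138 (x) x 124 (y) mm; walls 5 mm thick, 52 mm high, inner floor 5 mm up; cover rails along x at y = +/-60 mm, to 62 mm high. A low divider at x = 0 (14 mm high) parts it into two compartments, each 62 (x) x 114 (y) mm, centred at x = -33 and +33 mm; either pot may take either. Origin: centre of underside; z up; cover opens towards +x (away from the robot).
- cover (a joint): White sliding cover of the lunch box, 136 x 113 x 4 mm, top face 56.5 mm above the box's underside. 0 = fully shut (end stop); grows in m as it slides towards the box's +x; 0.14 = fully open (end stop), the box then wholly uncovered. About 1 N of friction; stays where it is left.
- cover_grip (a point): Point in the cover's upright grey grip bar, 12 mm (box x) x 48 mm (box y), standing 22 mm above the cover's top face. The point is on the bar's middle, 70 mm above the box's underside (8.5 mm below the bar's top), at box x = -46 mm when shut; it moves with the cover. Axes as the box's.
There are look-alikes about, which are no part of the job. There is more than one size of the caddy; the job needs the larger.

How it is judged:
By the outcome, as a careful person would: the job done as asked, in the order asked, and still so for the second after the job is handed in, with the robot touching nothing.
It also fails if it takes over 131 s, if anything falls off the work surface, if the arm or the gripper's body presses on something with over 40 N, if the wrist force passes 120 N, or if a joint passes its speed limit or range.

## Working session

There is one attempt and no reset: what is moved stays moved. The work goes in short steps, Python scripts to look and compute and a tool call to move; the robot and the scene stay as the last step left them, time stands still between calls to the robot, and variables do not carry over. Pictures are saved under pics/ and viewed, and the job is handed in when it is done.

Besides the shell and the picture viewer there is one more tool, called after ">>>" by a JSON object that holds its "op" and its "data", one argument or row to a line. carry_out: Moves the arm, as the interface text tells. Its arguments: {"type":"object","properties":{"dp":{"type":"array"},"yaw":{"type":"array"},"gripper":{"type":"array"}},"required":["dp","yaw","gripper"]}

```bash
mkdir -p pics; ls
python3 - <<'E'
from workcell import bot, eyes
import cv2
print(bot.state())
for n in ["scene","top","wrist"]:
    m=eyes.camera_model(n); print(n,m)
    cv2.imwrite(f"pics/{n}0.png",eyes.get_image(n)[:,:,::-1])
E
```

```text
pics
{'t': 0.0, 'q': array([ 1.06261702e+00,  2.77169725e-01, -2.79158385e-02,  1.26800459e+00,
       -1.47049665e-06,  1.46740676e+00]), 'joint_vel': array([ 0.00060027,  0.00209613,  0.00207383,  0.00227016, -0.00088384,
        0.0012244 ]), 'joint_efforts': array([-6.99614593e-04, -4.45508051e+01,  2.95201224e+01,  1.63611816e-02,
       -7.84383178e-05, -3.95349417e-06]), 'eef_pos': array([0.24572274, 0.57373192, 0.20142052]), 'eef_rot': array([ 2.01015756e-01,  9.79587337e-01, -1.09392992e-03, -3.44566940e-04]), 'force': array([ 0.00179705, -0.19963291,  0.165397  ]), 'ft_torque': array([-0.04998634,  0.00817708,  0.0173357 ]), 'grip_width': 0.08556658736474991}
scene {'intrinsics': array([[547.61169023,   0.        , 310.43299582],
       [  0.        , 547.61169023, 237.35385807],
       [  0.        ,   0.        ,   1.        ]]), 'k1': -0.01686412814156329, 'rvec': array([ 2.05642326, -0.87546166,  0.4231123 ]), 'tvec': array([-0.38891049,  0.27900682,  1.0638182 ])}
top {'intrinsics': array([[597.08148189,   0.        , 317.23681522],
       [  0.        , 597.08148189, 240.1634149 ],
       [  0.        ,   0.        ,   1.        ]]), 'k1': -0.15096479713638417, 'rvec': array([ 2.17542196, -2.19212218,  0.08222869]), 'tvec': array([0.02720353, 0.5184107 , 1.47930428])}
wrist {'intrinsics': array([[391.38764037,   0.        , 319.30835437],
       [  0.        , 391.38764037, 236.6237773 ],
       [  0.        ,   0.        ,   1.        ]]), 'k1': -0.0718704314939931, 'rvec': array([-2.40267963, -1.58770952, -0.23597945]), 'tvec': array([-0.62388436, -0.04049391,  0.37965901])}
```

View pics/top0.png

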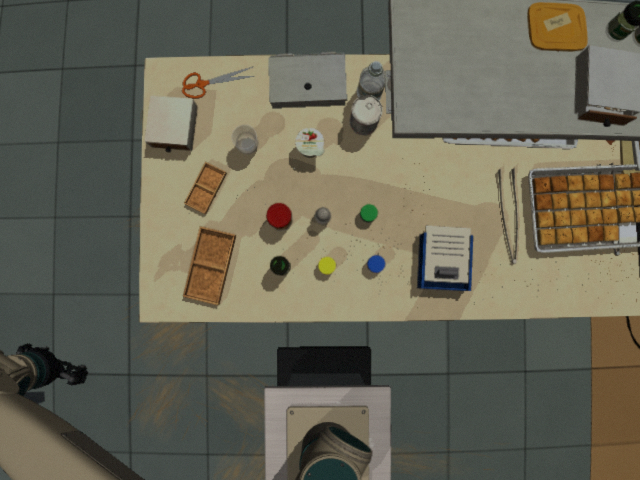

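View pics/scene0.png

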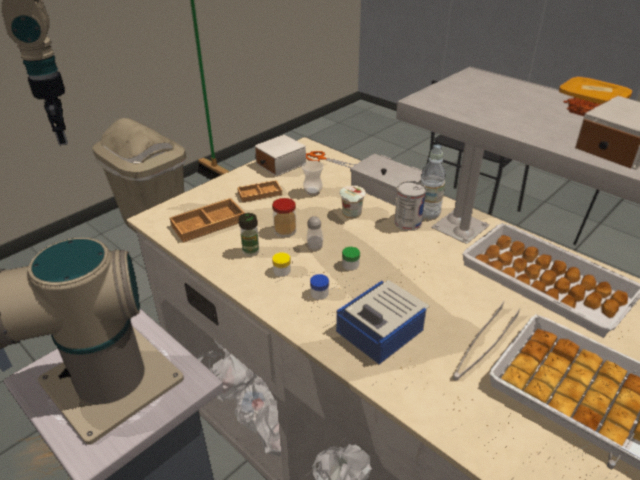

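View pics/wrist0.png

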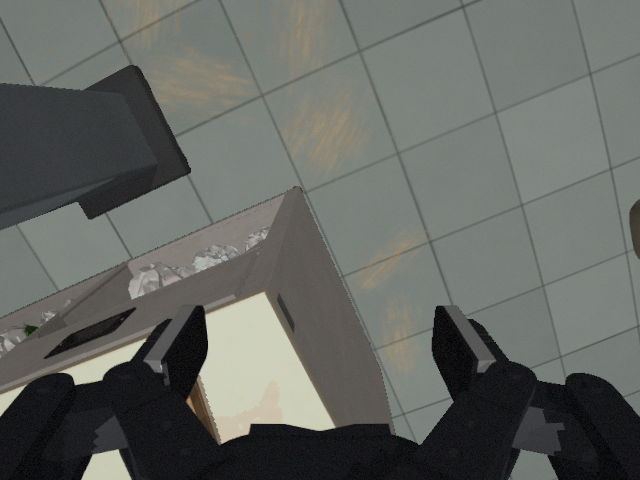

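The top view shows the caddy (large) at about (210,266), the red jar (279,215), the spice jar (279,265), the yellow pot (327,265), the green pot (368,213), the blue pot (375,263), the shaker (322,214) and the lunch box around (445,259). Next I'll enlarge it.

Run:
```python
import cv2
im=cv2.imread("pics/top0.png")
cv2.imwrite("pics/c1.png",cv2.resize(im[195:315,175:295],None,fx=5,fy=5,interpolation=cv2.INTER_CUBIC))
cv2.imwrite("pics/c2.png",cv2.resize(im[195:295,300:400],None,fx=6,fy=6,interpolation=cv2.INTER_CUBIC))
cv2.imwrite("pics/c3.png",cv2.resize(im[215:300,400:485],None,fx=7,fy=7,interpolation=cv2.INTER_CUBIC))
```

```text
(no output)
```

View pics/c1.png

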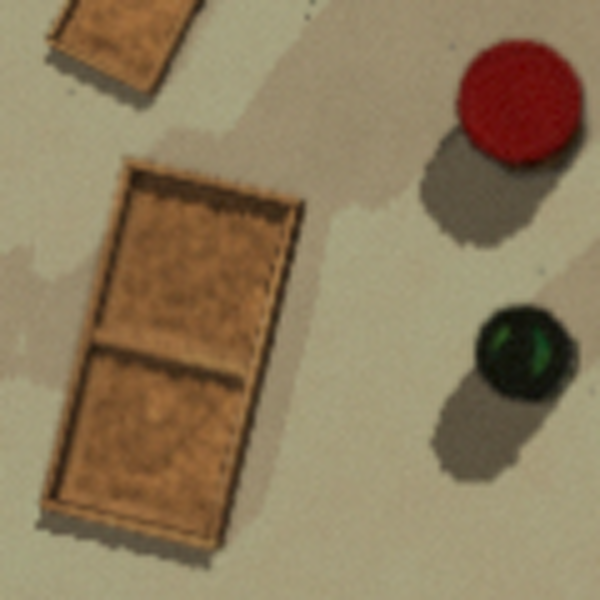

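View pics/c2.png

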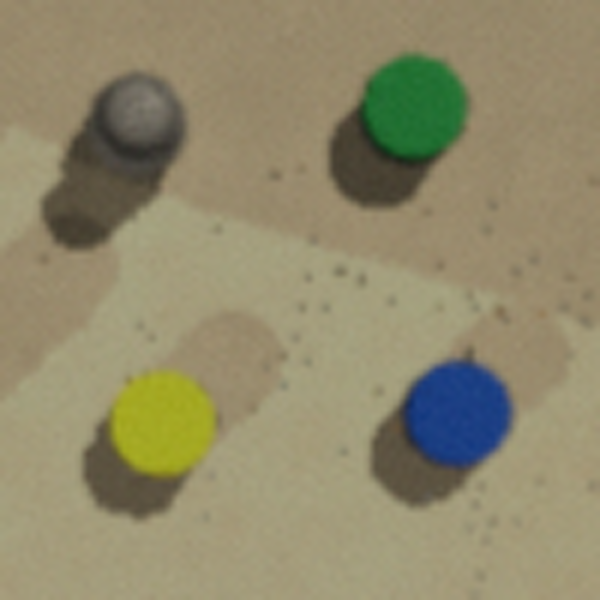

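View pics/c3.png

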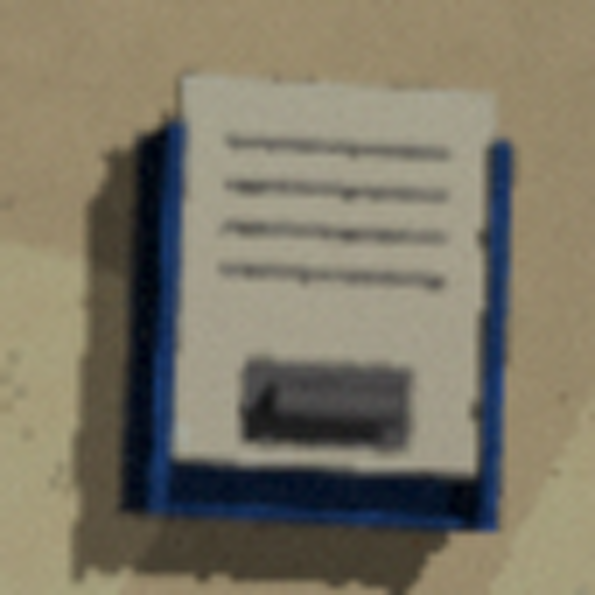

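```bash
cat > h.py <<'E'
import numpy as np, cv2
def ray(m,px):
    K=np.array(m["intrinsics"]); d=np.array([m["k1"],0,0,0,0.])
    u=cv2.undistortPoints(np.array(px,float).reshape(-1,1,2),K,d).reshape(-1,2) # k1 radial only
    R,_=cv2.Rodrigues(np.array(m["rvec"])); t=np.array(m["tvec"])
    return -R.T@t, np.c_[u,np.ones(len(u))]@R
def at_z(m,px,z):
    C,D=ray(m,px); s=(z-C[2])/D[:,2]; return C+s[:,None]*D
def proj(m,P):
    return cv2.projectPoints(np.array(P,float).reshape(-1,1,3),np.array(m["rvec"]),np.array(m["tvec"]),np.array(m["intrinsics"]),np.array([m["k1"],0,0,0,0.]))[0].reshape(-1,2)
def crop(px,x0,y0,s): return [((a+.5)/s-.5+x0,(b+.5)/s-.5+y0) for a,b in px]
E
python3 - <<'E'
from h import *
from workcell import eyes
np.set_printoptions(precision=4,suppress=True)
m=eyes.camera_model("top")
C=lambda px:crop(px,175,195,5)
D=lambda px:crop(px,300,195,6)
F=lambda px:crop(px,400,215,7)
cad=at_z(m,C([(129,158),(304,203),(219,548),(45,508)]),.028)
print("caddy",cad,cad.mean(0),[np.linalg.norm(cad[i]-cad[i-1]) for i in range(4)])
d=(cad[0]+cad[1]-cad[2]-cad[3]);print(np.degrees(np.arctan2(d[1],d[0])))
print("red",at_z(m,C([(520,103)]),.086),"spice",at_z(m,C([(526,354)]),.105))
print("y g b",at_z(m,D([(163,423),(415,107),(458,413)]),.042),"shaker",at_z(m,D([(139,118)]),.09))
b=at_z(m,F([(180,123),(513,142),(496,528),(155,513)]),.062)
print("box",b,b.mean(0),[np.linalg.norm(b[i]-b[i-1]) for i in range(4)])
d=(b[0]+b[1]-b[2]-b[3]);print(np.degrees(np.arctan2(d[1],d[0])))
c=at_z(m,F([(183,72),(495,92),(478,473),(173,460)]),.0565)
print("cover",c,c.mean(0),[np.linalg.norm(c[i]-c[i-1]) for i in range(4)])
d=(c[0]+c[1]-c[2]-c[3]);print(np.degrees(np.arctan2(d[1],d[0])))
E
```

```text
caddy [[0.5554 0.3167 0.028 ]
 [0.532  0.2281 0.028 ]
 [0.3599 0.2706 0.028 ]
 [0.38   0.3584 0.028 ]] [0.4568 0.2935 0.028 ] [np.float64(0.18027312800068607), np.float64(0.09172904658412252), np.float64(0.17721315773106297), np.float64(0.09012669908401175)]
-13.623274659869852
red [[0.5746 0.1159 0.086 ]] spice [[0.4531 0.1122 0.105 ]]
y g b [[ 0.4551  0.0003  0.042 ]
 [ 0.5851 -0.1052  0.042 ]
 [ 0.4582 -0.1212  0.042 ]] shaker [[0.5756 0.0096 0.09  ]]
box [[ 0.5331 -0.2419  0.062 ]
 [ 0.5256 -0.3606  0.062 ]
 [ 0.3901 -0.3512  0.062 ]
 [ 0.3969 -0.2305  0.062 ]] [ 0.4614 -0.2961  0.062 ] [np.float64(0.13671143422805868), np.float64(0.11888020697769033), np.float64(0.13585686678773407), np.float64(0.12090532414238193)]
-4.374885995663311
cover [[ 0.5516 -0.2444  0.0565]
 [ 0.5439 -0.356   0.0565]
 [ 0.4094 -0.3466  0.0565]
 [ 0.4153 -0.2381  0.0565]] [ 0.48   -0.2963  0.0565] [np.float64(0.13647313473812112), np.float64(0.11189230769091925), np.float64(0.13477794808831892), np.float64(0.10860142744884603)]
-3.3248715832960127
```

```bash
cat >> h.py <<'E'
def box_pts(c,yaw,P):
    y=np.radians(yaw);R=np.array([[np.cos(y),-np.sin(y),0],[np.sin(y),np.cos(y),0],[0,0,1]])
    return np.array(P)@R.T+np.array(c)
def ring(x,y,z,r):
    a=np.linspace(0,2*np.pi,60); return np.c_[x+r*np.cos(a),y+r*np.sin(a),0*a+z]
E
cat > ov.py <<'E'
from h import *
def overlay(im,m,objs,s=1,boxop=.0186,CAD=((.4568,.2935,0),-13.6),BOX=((.4614,-.296,0),-3.8)):
    im=cv2.resize(im,None,fx=s,fy=s,interpolation=cv2.INTER_CUBIC)
    def pl(P,c):
        p=proj(m,P); p=((p+.5)*s-.5)
        cv2.polylines(im,[np.round(p*16).astype(np.int32)],False,c,1,cv2.LINE_AA,4)
    for x,y,r,h in objs:
        pl(ring(x,y,h,r),(255,0,255)); pl(ring(x,y,0,r),(255,255,0))
    def rect(hx,hy,z,cx=0): return [(cx+hx,hy,z),(cx+hx,-hy,z),(cx-hx,-hy,z),(cx-hx,hy,z),(cx+hx,hy,z)]
    for z in (0,.028): pl(box_pts(*CAD,rect(.091,.046,z)),(255,0,255))
    for z in (0,.052): pl(box_pts(*BOX,rect(.069,.062,z)),(0,255,0))
    pl(box_pts(*BOX,rect(.069,.062,.062)),(255,0,255))
    pl(box_pts(*BOX,rect(.068,.0565,.0565,boxop)),(0,255,255))
    pl(box_pts(*BOX,rect(.006,.024,.0785,boxop-.046)),(0,0,255))
    return im
OB=[(.5746,.1159,.0305,.086),(.4531,.1122,.0225,.105),(.4551,.0003,.022,.042),(.5851,-.1052,.022,.042),(.4582,-.1212,.022,.042),(.5756,.0096,.022,.09)]
E
python3 - <<'E'
from ov import *
from workcell import eyes
for n in("scene","top"):
    im=cv2.imread(f"pics/{n}0.png"); o=overlay(im,eyes.camera_model(n),OB,4)
    if n=="scene":
        cv2.imwrite("pics/o1.png",o[700:1100,640:1440]);cv2.imwrite("pics/o2.png",o[900:1450,1040:1720])
    else: cv2.imwrite("pics/o3.png",o[780:1240,1620:1940]);cv2.imwrite("pics/o4.png",o[780:1240,700:1500])
print(at_z(eyes.camera_model("top"),[(392,137)],np.array(.3)),at_z(eyes.camera_model("scene"),[(400,105)],.3))
print(at_z(eyes.camera_model("top"),[(392,137)],np.array(.2)),at_z(eyes.camera_model("scene"),[(400,105)],.2))
E
```

```text
[[ 0.71163052 -0.13361984  0.3       ]] [[ 0.87075655 -0.01453286  0.3       ]]
[[ 0.73672534 -0.14667093  0.2       ]] [[1.06928551 0.12424699 0.2       ]]
```

View pics/o1.png

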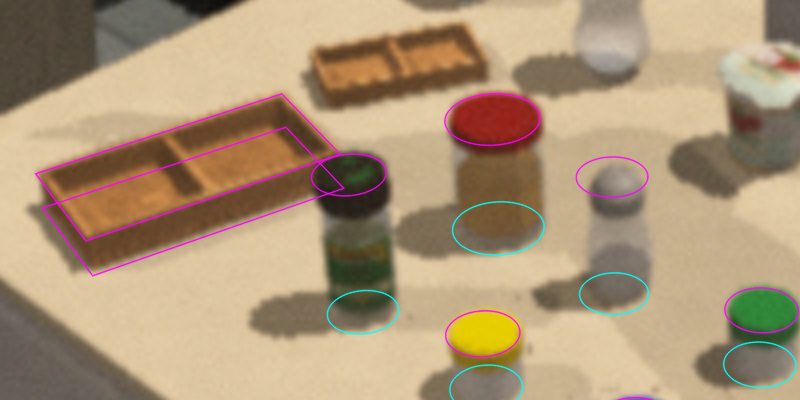

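View pics/o2.png

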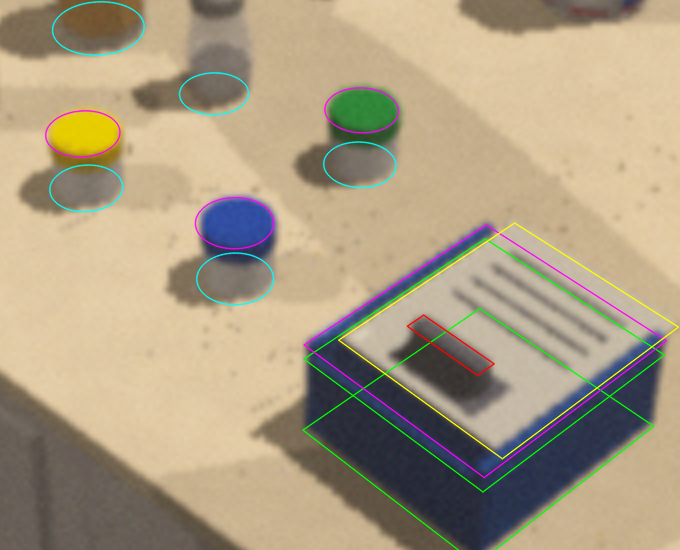

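View pics/o3.png

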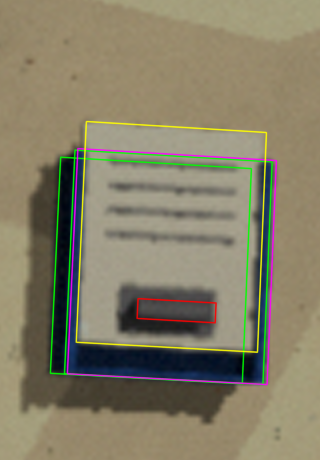

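View pics/o4.png

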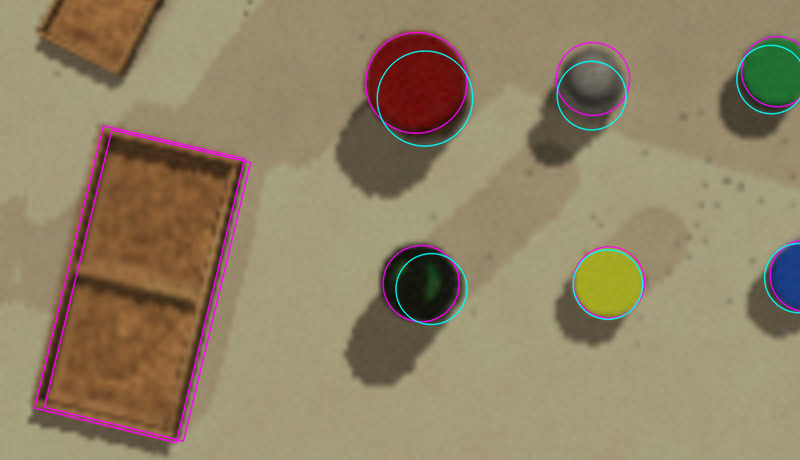

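```bash
cat >> h.py <<'E'
from scipy.spatial.transform import Rotation as Rn
def plan(tgt,jaw=None,step=.04,n=None,start=None,keep=False):
    """tgt xyz TCP, jaw angle deg (mod 180). prints rows dp(cm), yaw units"""
    from workcell import bot
    s=bot.state(); p=np.array(s["eef_pos"]); R=Rn.from_quat(s["eef_rot"])
    M=R.as_matrix(); ja=np.degrees(np.arctan2(M[1,1],M[0,1]))
    print("t %.2f p"%s["t"],np.round(p,4),"jaw %.1f"%ja,"tilt",np.round(M[:2,2],3),"F",np.round(s["force"],1),"w %.4f"%s["grip_width"],"q6 %.2f"%s["q"][5])
    dj=0 if jaw is None else (jaw-ja) if keep else ((jaw-ja+90)%180-90)
    d=np.array(tgt)-p
    k=int(max(np.ceil(np.linalg.norm(d)/step-1e-6),np.ceil(abs(dj)/7.5),1)); k=n or k
    a=np.radians(ja); dps=[]
    for i in range(k):
        y=np.array([np.cos(a),np.sin(a)]); x=np.array([np.sin(a),-np.cos(a)])  # z down: x = y x z
        e=d/k*100
        dps.append([round(float(e[:2]@x),2),round(float(e[:2]@y),2),round(float(-e[2]),2)])
        a+=np.radians(dj/k)
    print("rows",k,"yaw/row %.2f"%(-dj/k/5)); print(dps)
E
python3 - <<'E'
from h import *
plan((.5746,.1159,.15),76.4,step=.049)
E
```

```text
t 0.15 p [0.2458 0.5739 0.2017] jaw 66.8 tilt [-0.001 -0.002] F [-0.9 -0.1  0.3] w 0.0854 q6 1.47
rows 12 yaw/row -0.16
[[4.02, -2.43, 0.43], [3.99, -2.49, 0.43], [3.95, -2.54, 0.43], [3.92, -2.6, 0.43], [3.88, -2.65, 0.43], [3.84, -2.7, 0.43], [3.8, -2.76, 0.43], [3.77, -2.81, 0.43], [3.73, -2.86, 0.43], [3.69, -2.91, 0.43], [3.64, -2.96, 0.43], [3.6, -3.02, 0.43]]
```

```bash
sed -i 's/x=np.array(\[np.sin(a),-np.cos(a)\])/x=np.array([-np.sin(a),np.cos(a)])/' h.py
python3 - <<'E'
from h import *
plan((.5746,.1159,.15),76.4,step=.049)
E
```

```text
t 0.15 p [0.2458 0.5739 0.2017] jaw 66.8 tilt [-0.001 -0.002] F [-0.9 -0.1  0.3] w 0.0854 q6 1.47
rows 12 yaw/row -0.16
[[-4.02, -2.43, 0.43], [-3.99, -2.49, 0.43], [-3.95, -2.54, 0.43], [-3.92, -2.6, 0.43], [-3.88, -2.65, 0.43], [-3.84, -2.7, 0.43], [-3.8, -2.76, 0.43], [-3.77, -2.81, 0.43], [-3.73, -2.86, 0.43], [-3.69, -2.91, 0.43], [-3.64, -2.96, 0.43], [-3.6, -3.02, 0.43]]
```

>>> {"op": "carry_out", "data": {
  "dp": [
    [-4.0,-2.4,0.4],
    [-4.0,-2.5,0.4],
    [-4.0,-2.5,0.4],
    [-3.9,-2.6,0.4],
    [-3.9,-2.6,0.4]
  ],
  "yaw": [-0.2,-0.2,-0.2,-0.2,-0.2],
  "gripper": [1,1,1,1,1]
}}

```text
t: 0.65
eef_pos: [0.3857, 0.3837, 0.1822]
eef_rot: [0.158, 0.988, -0.0, -0.0]
force: [0.1, 0.6, -0.7]
grip_width: 0.0855
```

>>> {"op": "carry_out", "data": {
  "dp": [
    [-3.8,-2.7,0.4],
    [-3.8,-2.8,0.4],
    [-3.8,-2.8,0.4],
    [-3.7,-2.9,0.4],
    [-3.7,-2.9,0.4]
  ],
  "yaw": [-0.2,-0.2,-0.2,-0.2,-0.1],
  "gripper": [1,1,1,1,1]
}}

```text
t: 1.15
eef_pos: [0.5271, 0.1958, 0.1623]
eef_rot: [0.119, 0.993, 0.0, -0.0]
force: [0.9, 1.5, 0.1]
grip_width: 0.0853
```

Run:
```python
from h import *
plan((.5746,.1159,.15),76.4,n=5)
```

```text
t 1.15 p [0.5271 0.1958 0.1623] jaw 76.3 tilt [-0.  0.] F [0.9 1.5 0.1] w 0.0853 q6 0.48
rows 5 yaw/row -0.00
[[-1.3, -1.33, 0.25], [-1.3, -1.33, 0.25], [-1.3, -1.33, 0.25], [-1.3, -1.33, 0.25], [-1.3, -1.33, 0.25]]
```

>>> {"op": "carry_out", "data": {
  "dp": [
    [-1.7,-1.7,0.3],
    [-1.6,-1.7,0.3],
    [-1.6,-1.6,0.3],
    [-1.6,-1.6,0.3],
    [0,0,0]
  ],
  "yaw": [0,0,0,0,0],
  "gripper": [1,1,1,1,1]
}}

```text
t: 1.65
eef_pos: [0.5749, 0.1159, 0.1498]
eef_rot: [0.121, 0.993, -0.0, -0.0]
force: [0.4, 0.6, -0.2]
grip_width: 0.0855
```

Run:
```python
from ov import *
from workcell import eyes
m=eyes.camera_model("wrist"); im=eyes.get_image("wrist")[:,:,::-1].copy(); cv2.imwrite("pics/w1.png",im)
cv2.imwrite("pics/w1o.png",overlay(im,m,OB,1.25))
plan((.5746,.1159,.036),76.4,n=5)
```

```text
t 1.70 p [0.574  0.1171 0.15  ] jaw 76.2 tilt [-0.001  0.   ] F [ 0.1  0.3 -0.2] w 0.0854 q6 0.33
rows 5 yaw/row -0.01
[[-0.02, -0.02, 2.28], [-0.02, -0.02, 2.28], [-0.02, -0.02, 2.28], [-0.02, -0.02, 2.28], [-0.02, -0.02, 2.28]]
```

View pics/w1o.png

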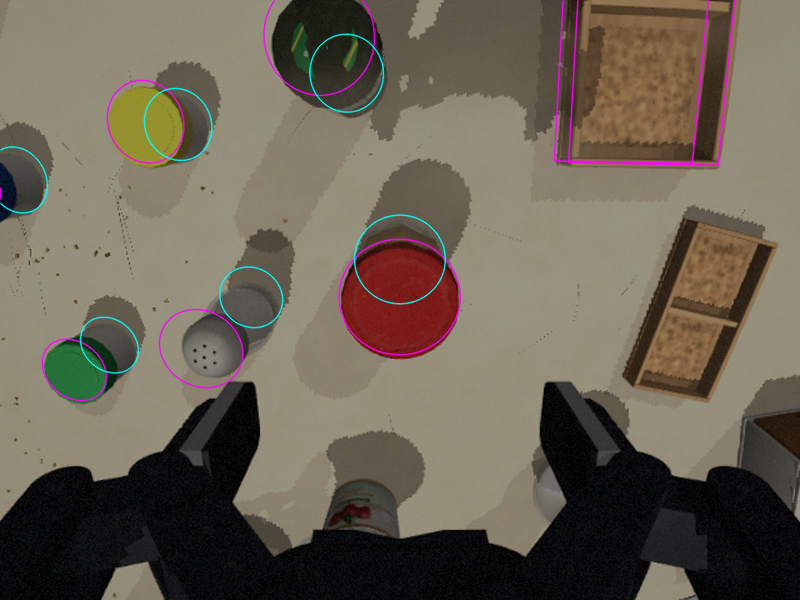

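The overlay matches the red lid at (400,297). The spice jar is a few mm off, so I'll re-measure it when I'm above it. Going down on the red jar.

>>> {"op": "carry_out", "data": {
  "dp": [
    [0,0,2.8],
    [0,0,2.8],
    [0,0,2.8],
    [0,0,2.0],
    [0,0,1.0]
  ],
  "yaw": [0,0,0,0,0],
  "gripper": [1,1,1,1,1]
}}

```text
t: 2.2
eef_pos: [0.5714, 0.1188, 0.0344]
eef_rot: [0.119, 0.993, -0.0, -0.002]
force: [-0.1, 0.6, 1.3]
grip_width: 0.0856
```

>>> {"op": "carry_out", "data": {
  "dp": [
    [0,0,0],
    [0,0,0],
    [0,0,0],
    [0,0,0],
    [0,0,0]
  ],
  "yaw": [0,0,0,0,0],
  "gripper": [0,0,0,0,0]
}}

```text
t: 2.7
eef_pos: [0.5751, 0.1183, 0.0378]
eef_rot: [0.119, 0.993, 0.001, 0.001]
force: [0.1, 0.1, 1.8]
grip_width: 0.0591
```

>>> {"op": "carry_out", "data": {
  "dp": [
    [0,0,0],
    [0,0,0],
    [0,0,-0.5],
    [0,0,-2.0],
    [0,0,-2.5]
  ],
  "yaw": [0,0,0,0,0],
  "gripper": [0,0,0,0,0]
}}

```text
t: 3.2
eef_pos: [0.5708, 0.1175, 0.0845]
eef_rot: [0.119, 0.993, -0.001, -0.003]
force: [-0.1, -0.3, -2.9]
grip_width: 0.059
```

Run:
```python
from h import *
plan((.4996,.2832,.11),76.4,step=.03)
```

```text
t 3.20 p [0.5708 0.1175 0.0845] jaw 76.3 tilt [-0.007 -0.001] F [-0.1 -0.3 -2.9] w 0.0590 q6 0.33
rows 7 yaw/row -0.00
[[1.55, 2.06, -0.36], [1.55, 2.06, -0.36], [1.55, 2.06, -0.36], [1.55, 2.06, -0.36], [1.55, 2.06, -0.36], [1.55, 2.06, -0.36], [1.55, 2.06, -0.36]]
```

>>> {"op": "carry_out", "data": {
  "dp": [
    [1.0,1.3,-0.5],
    [1.7,2.3,-0.5],
    [1.7,2.3,-0.5],
    [1.7,2.3,0],
    [1.7,2.3,0]
  ],
  "yaw": [0,0,0,0,0],
  "gripper": [0,0,0,0,0]
}}

```text
t: 3.7
eef_pos: [0.5207, 0.2397, 0.1003]
eef_rot: [0.119, 0.993, -0.0, -0.001]
force: [-0.1, 0.2, -4.1]
grip_width: 0.059
```

>>> {"op": "carry_out", "data": {
  "dp": [
    [1.7,2.2,0],
    [1.0,1.3,0],
    [0.3,0.5,0],
    [0,0,0],
    [0,0,0]
  ],
  "yaw": [0,0,0,0,0],
  "gripper": [0,0,0,0,0]
}}

```text
t: 4.2
eef_pos: [0.5035, 0.2838, 0.1013]
eef_rot: [0.12, 0.993, -0.0, -0.0]
force: [0.8, -0.2, -3.2]
grip_width: 0.0592
```

Run:
```python
from ov import *
from workcell import eyes
m=eyes.camera_model("wrist"); im=eyes.get_image("wrist")[:,:,::-1].copy()
cv2.imwrite("pics/w2o.png",overlay(im,m,OB,1.25))
im=eyes.get_image("top")[:,:,::-1].copy();cv2.imwrite("pics/t2.png",overlay(im,eyes.camera_model("top"),OB,5)[900:1500,750:1450])
plan((.4996,.2832,.041),76.4,n=5)
```

```text
t 4.30 p [0.5039 0.2835 0.1015] jaw 76.2 tilt [ 0.    -0.001] F [ 0.7 -0.9 -3. ] w 0.0592 q6 0.64
rows 5 yaw/row -0.01
[[0.08, -0.03, 1.21], [0.08, -0.03, 1.21], [0.08, -0.03, 1.21], [0.08, -0.03, 1.21], [0.08, -0.03, 1.21]]
```

View pics/w2o.png

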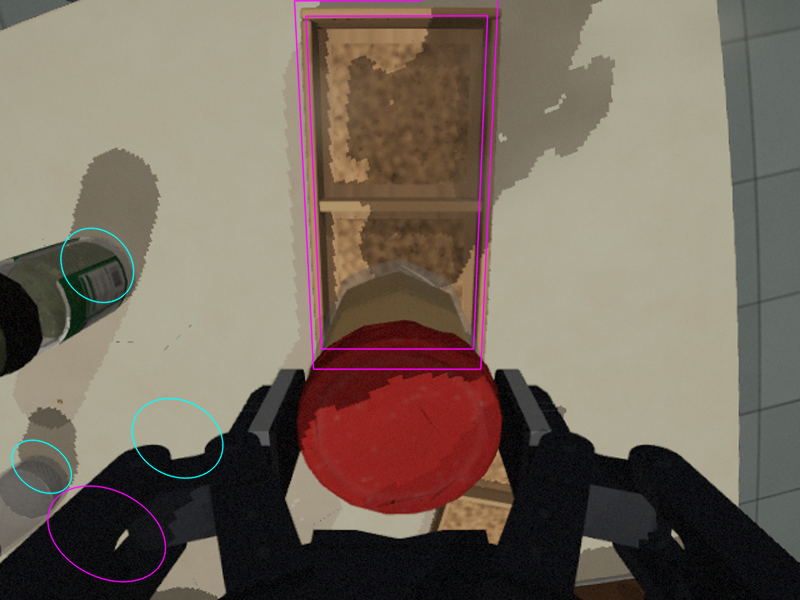

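View pics/t2.png

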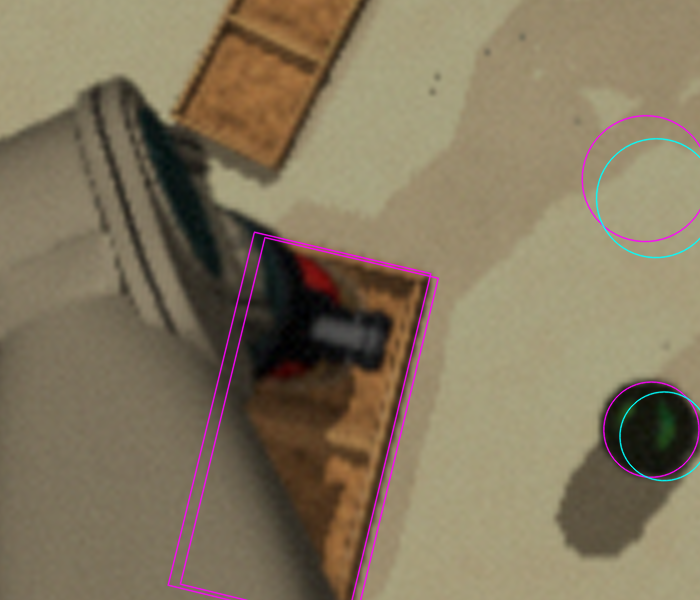

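Run:
```python
from ov import *
from workcell import eyes
im=cv2.imread("pics/w2o.png")
m=eyes.camera_model("wrist")
px=crop([(400,205),(304,11),(500,11),(303,205),(492,205)],0,0,1.25)
print(at_z(m,px,.028)); print(at_z(m,px,.022)[:1])
c=np.array((.4568,.2935,0));y=np.radians(-13.6);u=np.array([np.cos(y),np.sin(y),0]);v=np.array([-u[1],u[0],0])
for P in at_z(m,px,.028): print((P-c)@u,(P-c)@v)
```

```text
[[0.45944558 0.29475355 0.028     ]
 [0.36329976 0.27325267 0.028     ]
 [0.38438224 0.35977138 0.028     ]
 [0.44790917 0.24790927 0.028     ]
 [0.47014704 0.33920147 0.028     ]]
[[0.4601255  0.29458583 0.022     ]]
0.002276633852829988 0.001840490156851449
-0.08611758603880225 -0.041665456189519084
-0.08597043043041984 0.04738473266620684
0.00207876521149971 -0.046403019673910854
0.0022264600584170173 0.04755850224939682
```

>>> {"op": "carry_out", "data": {
  "dp": [
    [0.1,0,1.5],
    [0,0,2.0],
    [0,0,1.5],
    [0,0,0.6],
    [0,0,0]
  ],
  "yaw": [0,0,0,0,0],
  "gripper": [0,0,0,0,0]
}}

```text
t: 4.8
eef_pos: [0.5019, 0.2837, 0.0447]
eef_rot: [0.12, 0.993, -0.001, -0.001]
force: [-0.8, -0.2, -2.4]
grip_width: 0.059
```

>>> {"op": "carry_out", "data": {
  "dp": [
    [0,0,0.2],
    [0,0,0],
    [0,0,0],
    [0,0,0],
    [0,0,0]
  ],
  "yaw": [0,0,0,0,0],
  "gripper": [0,0,0,0.85,0.85]
}}

```text
t: 5.3
eef_pos: [0.5035, 0.2852, 0.0447]
eef_rot: [0.119, 0.993, 0.001, 0.001]
force: [0.1, 0.4, 0.2]
grip_width: 0.0725
```

>>> {"op": "carry_out", "data": {
  "dp": [
    [0,0,0],
    [0,0,0],
    [0,0,0],
    [0,0,-1.0],
    [0,0,-3.0]
  ],
  "yaw": [0,0,0,0,0],
  "gripper": [0.95,0.95,0.95,0.95,0.95]
}}

```text
t: 5.8
eef_pos: [0.4995, 0.2834, 0.0814]
eef_rot: [0.119, 0.993, -0.002, -0.003]
force: [-0.6, 0.3, 0.3]
grip_width: 0.0813
```

Run:
```python
from h import *
plan((.4531,.1122,.2),76.4,step=.045)
```

```text
t 5.80 p [0.4995 0.2834 0.0814] jaw 76.3 tilt [-0.007 -0.003] F [-0.6  0.3  0.3] w 0.0813 q6 0.64
rows 5 yaw/row -0.00
[[0.09, -3.55, -2.37], [0.09, -3.55, -2.37], [0.09, -3.55, -2.37], [0.09, -3.55, -2.37], [0.1, -3.55, -2.37]]
```

>>> {"op": "carry_out", "data": {
  "dp": [
    [0,0,-4.0],
    [0,-1.0,-4.0],
    [0,-4.5,-1.5],
    [0.2,-4.5,-1.0],
    [0.2,-4.0,-1.0]
  ],
  "yaw": [0,0,0,0,0],
  "gripper": [1,1,1,1,1]
}}

```text
t: 6.3
eef_pos: [0.4652, 0.1484, 0.2004]
eef_rot: [0.119, 0.993, 0.0, 0.001]
force: [1.2, -0.1, 0.6]
grip_width: 0.0854
```

>>> {"op": "carry_out", "data": {
  "dp": [
    [0,-2.5,0],
    [0,-1.0,0],
    [0,-0.2,0],
    [0,0,0],
    [0,0,0]
  ],
  "yaw": [0,0,0,0,0],
  "gripper": [1,1,1,1,1]
}}

```text
t: 6.8
eef_pos: [0.4569, 0.1146, 0.1985]
eef_rot: [0.119, 0.993, 0.0, -0.0]
force: [-0.5, -0.3, 0.3]
grip_width: 0.0853
```

```bash
sed -i 's/CAD=((.4568,.2935,0),-13.6)/CAD=((.4595,.294,0),-13.6)/' ov.py
python3 - <<'E'
from ov import *
from workcell import eyes
m=eyes.camera_model("wrist"); im=eyes.get_image("wrist")[:,:,::-1].copy()
cv2.imwrite("pics/w3o.png",overlay(im,m,OB,1.25))
plan((.4531,.1122,.04),76.4,n=5)
E
```

```text
t 6.85 p [0.4568 0.1146 0.1984] jaw 76.4 tilt [-0.  0.] F [ 0.3 -0.1 -0.7] w 0.0855 q6 0.35
rows 5 yaw/row -0.00
[[0.06, -0.06, 3.17], [0.06, -0.06, 3.17], [0.06, -0.06, 3.17], [0.06, -0.06, 3.17], [0.06, -0.06, 3.17]]
```

View pics/w3o.png

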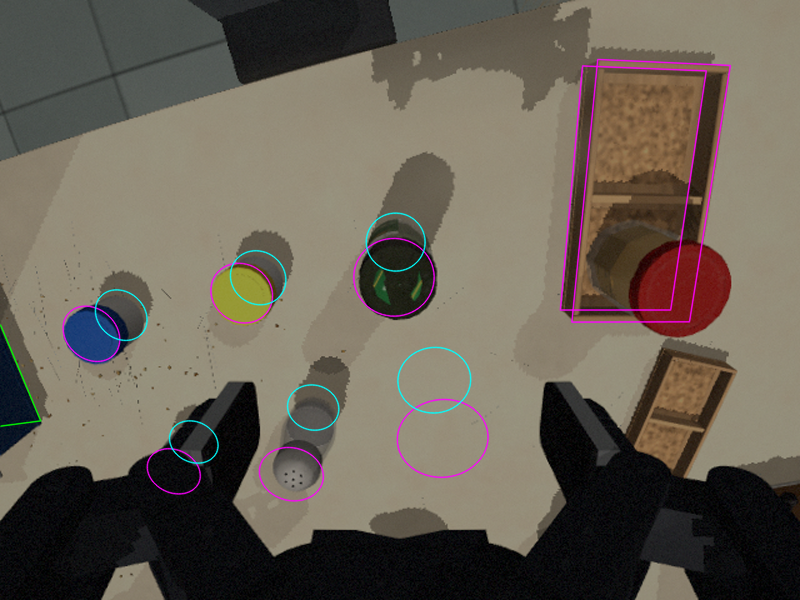

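>>> {"op": "carry_out", "data": {
  "dp": [
    [0.2,0,4.0],
    [0,-0.1,4.2],
    [0,0,4.0],
    [0,0,2.5],
    [0,0,1.0]
  ],
  "yaw": [0,0,0,0,0],
  "gripper": [1,1,1,1,1]
}}

```text
t: 7.35
eef_pos: [0.4517, 0.1137, 0.0385]
eef_rot: [0.119, 0.993, -0.001, -0.003]
force: [0.2, -0.1, -0.5]
grip_width: 0.0856
```

>>> {"op": "carry_out", "data": {
  "dp": [
    [0,0,0],
    [0,0,0],
    [0,0,0],
    [0,0,0],
    [0,0,0]
  ],
  "yaw": [0,0,0,0,0],
  "gripper": [0.3,0.3,0,0,0]
}}

```text
t: 7.85
eef_pos: [0.4569, 0.1135, 0.0436]
eef_rot: [0.119, 0.993, 0.001, 0.002]
force: [0.0, -0.1, 6.4]
grip_width: 0.0434
```

>>> {"op": "carry_out", "data": {
  "dp": [
    [0,0,0],
    [0,0,0],
    [0,0,-0.5],
    [0,0,-2.0],
    [0,0,-3.0]
  ],
  "yaw": [0,0,0,0,0],
  "gripper": [0,0,0,0,0]
}}

```text
t: 8.35
eef_pos: [0.4516, 0.1128, 0.0955]
eef_rot: [0.119, 0.993, -0.001, -0.003]
force: [0.5, -0.0, -1.1]
grip_width: 0.0434
```

Run:
```python
from h import *
plan((.4167,.3043,.1),76.4,step=.03)
```

```text
t 8.35 p [0.4516 0.1128 0.0955] jaw 76.3 tilt [-0.006 -0.001] F [ 0.5 -0.  -1.1] w 0.0434 q6 0.34
rows 7 yaw/row -0.00
[[1.13, 2.54, -0.06], [1.13, 2.54, -0.06], [1.13, 2.54, -0.06], [1.13, 2.54, -0.06], [1.13, 2.54, -0.06], [1.13, 2.54, -0.06], [1.13, 2.54, -0.06]]
```

>>> {"op": "carry_out", "data": {
  "dp": [
    [0.7,1.5,-0.3],
    [1.3,2.8,-0.3],
    [1.3,2.8,0],
    [1.3,2.8,0],
    [1.3,2.8,0]
  ],
  "yaw": [0,0,0,0,0],
  "gripper": [0,0,0,0,0]
}}

```text
t: 8.85
eef_pos: [0.4263, 0.2514, 0.1027]
eef_rot: [0.119, 0.993, -0.0, -0.0]
force: [0.4, -0.3, -1.2]
grip_width: 0.0432
```

>>> {"op": "carry_out", "data": {
  "dp": [
    [1.3,2.8,0],
    [0.7,1.5,0],
    [0.2,0.6,0],
    [0,0,0],
    [0,0,0]
  ],
  "yaw": [0,0,0,0,0],
  "gripper": [0,0,0,0,0]
}}

```text
t: 9.35
eef_pos: [0.4172, 0.3025, 0.1024]
eef_rot: [0.119, 0.993, -0.0, -0.0]
force: [-0.5, 0.3, -1.1]
grip_width: 0.0435
```

Run:
```python
from ov import *
from workcell import eyes
m=eyes.camera_model("wrist"); im=eyes.get_image("wrist")[:,:,::-1].copy()
cv2.imwrite("pics/w4o.png",overlay(im,m,OB,1.25))
plan((.4167,.3043,.0486),76.4,n=5)
```

```text
t 9.40 p [0.4173 0.3024 0.1025] jaw 76.2 tilt [-0.001 -0.001] F [-0.6 -0.9 -1.2] w 0.0434 q6 0.74
rows 5 yaw/row -0.01
[[0.02, 0.03, 1.08], [0.02, 0.03, 1.08], [0.02, 0.03, 1.08], [0.02, 0.03, 1.08], [0.02, 0.03, 1.08]]
```

View pics/w4o.png

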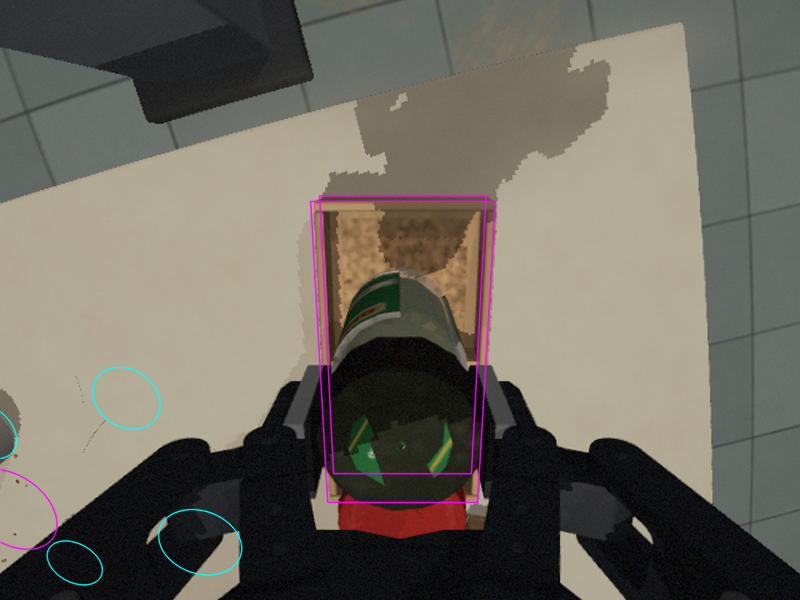

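>>> {"op": "carry_out", "data": {
  "dp": [
    [0,0.1,1.5],
    [0,0,1.8],
    [0,0,1.3],
    [0,0,0.6],
    [0,0,0.2]
  ],
  "yaw": [0,0,0,0,0],
  "gripper": [0,0,0,0,0]
}}

```text
t: 9.9
eef_pos: [0.4173, 0.3031, 0.0487]
eef_rot: [0.12, 0.993, -0.001, -0.0]
force: [-4.6, -3.9, 12.7]
grip_width: 0.0435
```

>>> {"op": "carry_out", "data": {
  "dp": [
    [0,0,0],
    [0,0,0.2],
    [0,0,0],
    [0,0,0],
    [0,0,0]
  ],
  "yaw": [0,0,0,0,0],
  "gripper": [0,0,0,0.7,0.7]
}}

```text
t: 10.4
eef_pos: [0.4183, 0.3046, 0.0471]
eef_rot: [0.119, 0.993, 0.0, 0.001]
force: [0.4, -0.2, -0.4]
grip_width: 0.0599
```

>>> {"op": "carry_out", "data": {
  "dp": [
    [0,0,0],
    [0,0,0],
    [0,0,-1.0],
    [0,0,-3.0],
    [0,0,-4.0]
  ],
  "yaw": [0,0,0,0,0],
  "gripper": [0.9,0.9,0.9,0.9,0.9]
}}

```text
t: 10.9
eef_pos: [0.4157, 0.3033, 0.1259]
eef_rot: [0.119, 0.993, -0.001, -0.002]
force: [0.5, 1.0, -0.1]
grip_width: 0.077
```

>>> {"op": "carry_out", "data": {
  "dp": [
    [0,0,-3.5],
    [0,0,-3.5],
    [-0.5,-3.0,0],
    [-0.5,-4.8,0],
    [-0.5,-4.8,0]
  ],
  "yaw": [0,0,0,0.5,1.0],
  "gripper": [1,1,1,1,1]
}}

```text
t: 11.4
eef_pos: [0.4007, 0.1779, 0.1978]
eef_rot: [0.184, 0.983, 0.0, 0.001]
force: [0.2, -0.4, -0.1]
grip_width: 0.0854
```

Run:
```python
from ov import *
from workcell import eyes
im=eyes.get_image("scene")[:,:,::-1].copy(); cv2.imwrite("pics/s5.png",im)
plan((.434,-.294,.17),-3.8,step=.047)
```

```text
t 11.45 p [0.3976 0.1717 0.197 ] jaw 68.3 tilt [-0.002 -0.006] F [-3.  -2.8 -0. ] w 0.0855 q6 0.64
rows 10 yaw/row 1.44
[[-2.06, -4.19, 0.27], [-2.57, -3.9, 0.27], [-3.04, -3.55, 0.27], [-3.46, -3.14, 0.27], [-3.83, -2.68, 0.27], [-4.13, -2.18, 0.27], [-4.37, -1.64, 0.27], [-4.54, -1.08, 0.27], [-4.64, -0.5, 0.27], [-4.67, 0.09, 0.27]]
```

View pics/s5.png

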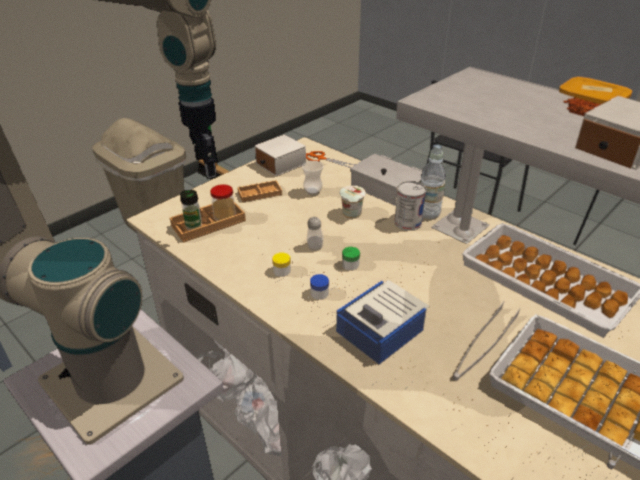

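Both jars stand in the caddy: spice at (190,208), red at (222,200). Moving to the lunch box.

>>> {"op": "carry_out", "data": {
  "dp": [
    [-2.1,-4.2,0],
    [-2.6,-3.9,0],
    [-3.0,-3.6,0],
    [-3.5,-3.1,0.2],
    [-3.8,-2.7,0.3]
  ],
  "yaw": [1.4,1.5,1.4,1.5,1.4],
  "gripper": [1,1,1,1,0.7]
}}

```text
t: 11.95
eef_pos: [0.4212, -0.0563, 0.1926]
eef_rot: [0.481, 0.877, 0.0, 0.001]
force: [1.5, 0.7, -0.7]
grip_width: 0.073
```

>>> {"op": "carry_out", "data": {
  "dp": [
    [-4.1,-2.2,0.4],
    [-4.4,-1.6,0.4],
    [-4.5,-1.1,0.4],
    [-4.6,-0.5,0.4],
    [-3.0,0.1,0.4]
  ],
  "yaw": [1.5,1.4,1.5,1.4,1.4],
  "gripper": [0.7,0.6,0.6,0.6,0.6]
}}

```text
t: 12.45
eef_pos: [0.4396, -0.2729, 0.1722]
eef_rot: [0.729, 0.684, -0.0, 0.001]
force: [0.1, 0.1, 0.2]
grip_width: 0.0512
```

Run:
```python
from h import *
plan((.434,-.294,.17),-3.8,n=5)
```

```text
t 12.45 p [ 0.4396 -0.2729  0.1722] jaw -3.6 tilt [ 0.001 -0.001] F [0.1 0.1 0.2] w 0.0512 q6 0.95
rows 5 yaw/row 0.01
[[-0.43, -0.08, 0.04], [-0.43, -0.08, 0.04], [-0.43, -0.08, 0.04], [-0.43, -0.08, 0.04], [-0.43, -0.08, 0.04]]
```

>>> {"op": "carry_out", "data": {
  "dp": [
    [-0.8,-0.1,0],
    [-0.6,0,0],
    [-0.4,0,0],
    [-0.2,0,0],
    [0,0,0]
  ],
  "yaw": [0,0,0,0,0],
  "gripper": [0.6,0.6,0.6,0.6,0.6]
}}

```text
t: 12.95
eef_pos: [0.4373, -0.2887, 0.1719]
eef_rot: [0.726, 0.688, 0.0, 0.0]
force: [-0.4, -0.7, -1.4]
grip_width: 0.0512
```

Run:
```python
from ov import *
from workcell import eyes
m=eyes.camera_model("wrist"); im=eyes.get_image("wrist")[:,:,::-1].copy()
cv2.imwrite("pics/w6o.png",overlay(im,m,OB,1.25))
plan((.434,-.294,.060),-3.8,n=5)
```

```text
t 13.00 p [ 0.4373 -0.2886  0.1719] jaw -3.1 tilt [0. 0.] F [-0.4  0.1 -0.4] w 0.0514 q6 0.92
rows 5 yaw/row 0.03
[[-0.11, -0.06, 2.24], [-0.11, -0.06, 2.24], [-0.11, -0.06, 2.24], [-0.11, -0.06, 2.24], [-0.11, -0.06, 2.24]]
```

View pics/w6o.png

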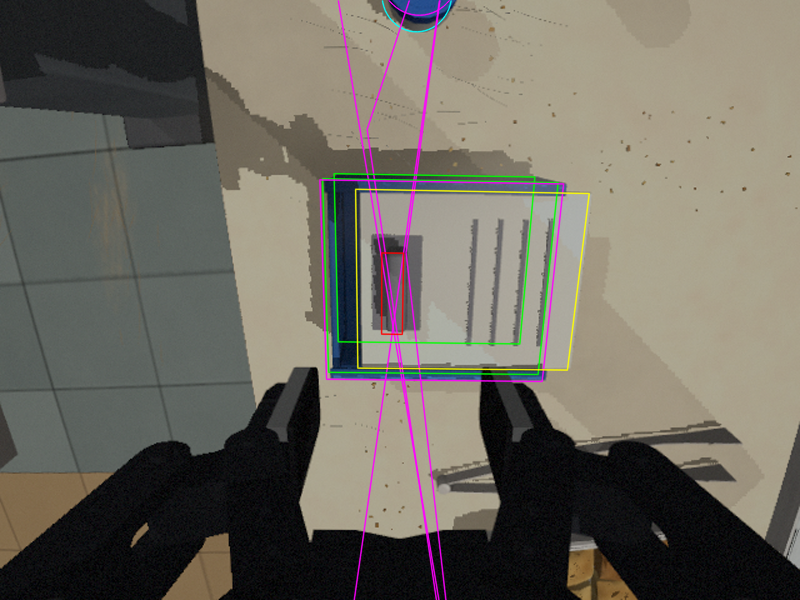

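>>> {"op": "carry_out", "data": {
  "dp": [
    [-0.3,-0.2,3.0],
    [-0.2,-0.1,3.5],
    [0,0,2.5],
    [0,0,1.4],
    [0,0,0.5]
  ],
  "yaw": [0.1,0,0,0,0],
  "gripper": [0.6,0.6,0.6,0.6,0.6]
}}

```text
t: 13.5
eef_pos: [0.4327, -0.2924, 0.0608]
eef_rot: [0.729, 0.684, -0.0, -0.002]
force: [-0.5, 0.1, 0.7]
grip_width: 0.0511
```

>>> {"op": "carry_out", "data": {
  "dp": [
    [0,0,0],
    [0,0,0],
    [0,0,0],
    [0,0,0],
    [0,0,0]
  ],
  "yaw": [0,0,0,0,0],
  "gripper": [0.5,0.35,0.2,0,0]
}}

```text
t: 14.0
eef_pos: [0.4344, -0.2947, 0.0633]
eef_rot: [0.73, 0.684, 0.0, 0.001]
force: [0.3, 0.1, 0.2]
grip_width: 0.0001
```

>>> {"op": "carry_out", "data": {
  "dp": [
    [0,0,0],
    [0,0,0],
    [0,0,0],
    [0,0,0],
    [0,0,0]
  ],
  "yaw": [0,0,0,0,0],
  "gripper": [0,0,0,0,0]
}}

```text
t: 14.5
eef_pos: [0.4339, -0.2943, 0.0626]
eef_rot: [0.73, 0.684, -0.0, -0.0]
force: [-1.1, -0.5, -0.4]
grip_width: 0.0003
```

Run:
```python
from h import *
u=np.radians(-3.5)
plan((.434+.119*np.cos(u),-.294+.119*np.sin(u),.062),n=5)
```

```text
t 14.50 p [ 0.4339 -0.2943  0.0626] jaw -3.7 tilt [-0.  0.] F [-1.1 -0.5 -0.4] w 0.0003 q6 0.92
rows 5 yaw/row 0.00
[[0.01, 2.38, 0.01], [0.01, 2.38, 0.01], [0.01, 2.38, 0.01], [0.01, 2.38, 0.01], [0.01, 2.38, 0.01]]
```

Run:
```python
from ov import *
from workcell import eyes
im=eyes.get_image("wrist")[:,:,::-1].copy();cv2.imwrite("pics/w7.png",im)
im=eyes.get_image("scene")[:,:,::-1].copy()
cv2.imwrite("pics/s7.png",cv2.resize(im[200:380,290:480],None,fx=3.1,fy=3.1,interpolation=cv2.INTER_CUBIC))
```

```text
(no output)
```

View pics/w7.png

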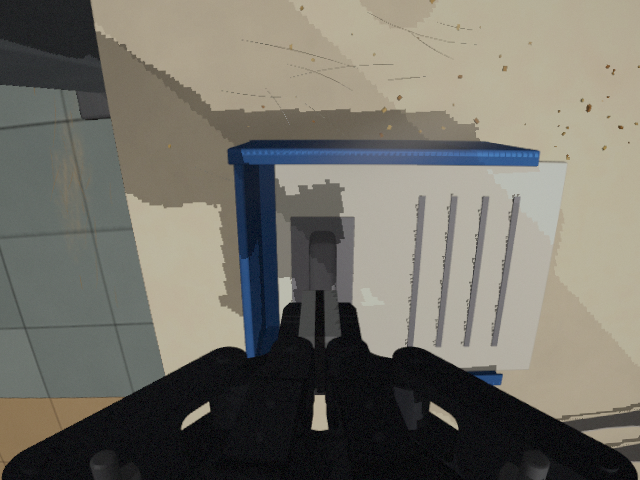

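View pics/s7.png

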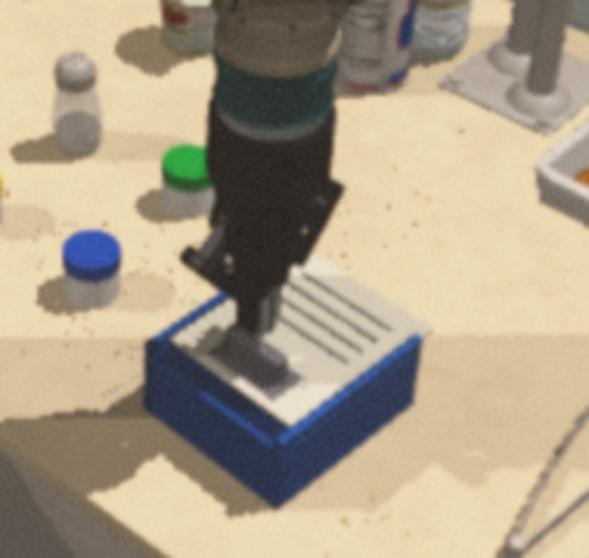

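```bash
sed -i 's/BOX=((.4614,-.296,0),-3.8)/BOX=((.4625,-.2963,0),-3.6)/' ov.py
python3 - <<'E'
from ov import *
from workcell import eyes
m=eyes.camera_model("wrist");im=cv2.imread("pics/w7.png")
cv2.imwrite("pics/w7z.png",cv2.resize(im[190:350,220:430],None,fx=3.7,fy=3.7,interpolation=cv2.INTER_CUBIC))
b=box_pts((.4625,-.2963,0),-3.6,[(x,y,z) for z in (.0565,.0785) for x,y in ((-.034,.024),(-.022,.024),(-.022,-.024),(-.034,-.024))])
print(proj(m,b).round())
from workcell import bot
print(proj(m,[bot.state()["eef_pos"]]))
E
```

```text
[[305. 230.]
 [331. 230.]
 [330. 320.]
 [306. 320.]
 [304. 245.]
 [332. 245.]
 [331. 344.]
 [305. 344.]]
[[316.65990493 281.66223728]]
```

View pics/w7z.png

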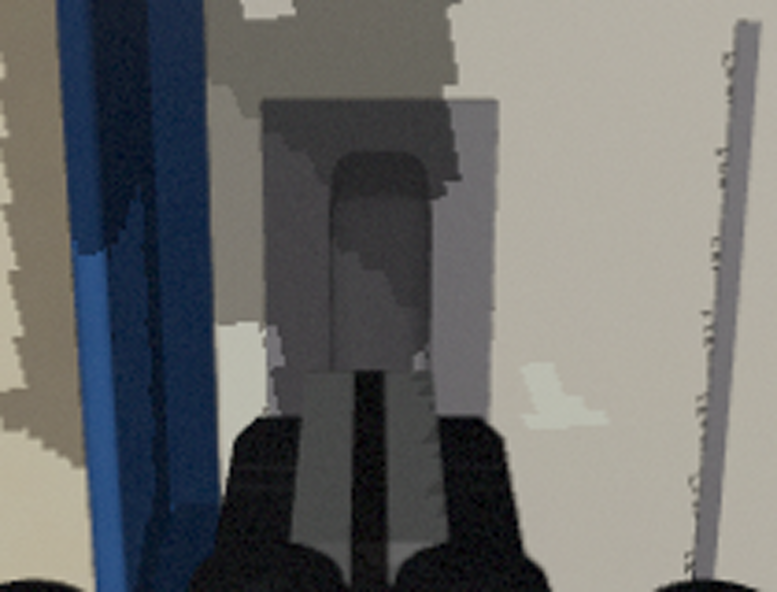

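Run:
```python
from ov import *
from workcell import eyes,bot
m=eyes.camera_model("scene");im=eyes.get_image("scene")[:,:,::-1].copy()
C,_=ray(m,[(320,240)]);print(C)
s=bot.state();p=s["eef_pos"];print(p)
s=9;z=overlay(im,m,[],s,boxop=.0205)
q=proj(m,[p,p+[0,0,.02]]);q=((q+.5)*s).astype(int)
cv2.line(z,tuple(map(int,q[0])),tuple(map(int,q[1])),(0,0,255),2)
x0,y0=335*s,270*s
cv2.imwrite("pics/s7z.png",z[y0:y0+560,x0:x0+760])
z=cv2.resize(im,None,fx=s,fy=s,interpolation=cv2.INTER_CUBIC);cv2.imwrite("pics/s7y.png",z[y0:y0+560,x0:x0+760])
```

```text
[-0.21457884 -0.77322667  0.84668872]
[ 0.43387987 -0.29431742  0.06257329]
```

View pics/s7z.png

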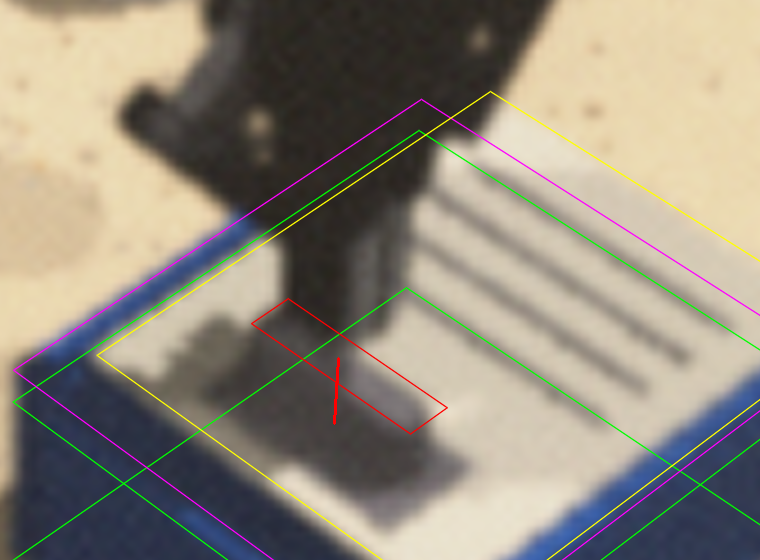

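View pics/s7y.png

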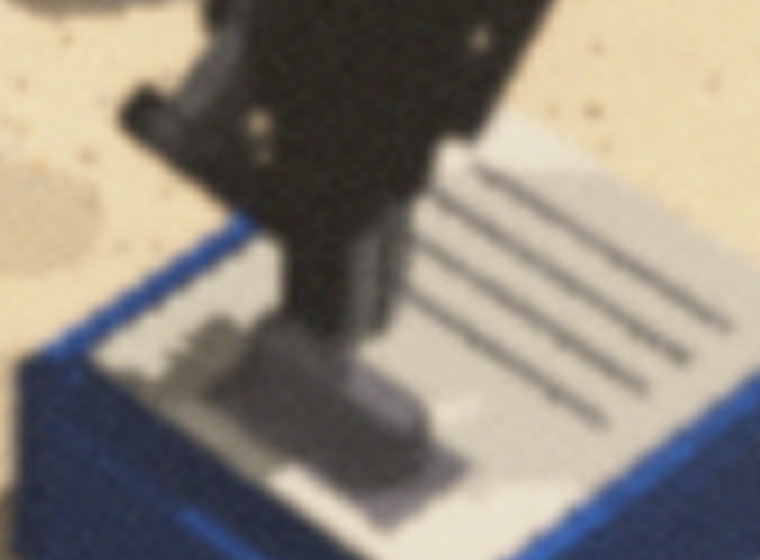

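The pictures disagree with the state. In the wrist view the closed tips are at (320,290), and in the scene view they sit on top of the bar, so the real tips are about 20 mm above the reported TCP. I'll reopen and go lower in small steps.

>>> {"op": "carry_out", "data": {
  "dp": [
    [0,0,0],
    [0,0,0],
    [0,0,0],
    [0,0.2,0.5],
    [0,0,0.5]
  ],
  "yaw": [0,0,0,0,0],
  "gripper": [0.6,0.6,0.6,0.6,0.6]
}}

```text
t: 15.15
eef_pos: [0.4363, -0.2947, 0.0524]
eef_rot: [0.729, 0.684, 0.0, 0.0]
force: [-0.3, -0.4, -0.1]
grip_width: 0.0513
```

>>> {"op": "carry_out", "data": {
  "dp": [
    [0,0,0.2],
    [0,0,0.2],
    [0,0,0.1],
    [0,0,0],
    [0,0,0]
  ],
  "yaw": [0,0,0,0,0],
  "gripper": [0.6,0.6,0.6,0.6,0.6]
}}

```text
t: 15.65
eef_pos: [0.436, -0.2946, 0.0477]
eef_rot: [0.73, 0.684, -0.0, 0.0]
force: [-0.2, 0.4, 0.9]
grip_width: 0.0514
```

Run:
```python
from ov import *
from workcell import eyes,bot
im=eyes.get_image("wrist")[:,:,::-1].copy();cv2.imwrite("pics/w8.png",im)
m=eyes.camera_model("scene");im=eyes.get_image("scene")[:,:,::-1].copy()
s=9;x0,y0=335*s,270*s
z=cv2.resize(im,None,fx=s,fy=s,interpolation=cv2.INTER_CUBIC);cv2.imwrite("pics/s8.png",z[y0:y0+560,x0:x0+760])
print(bot.state()["eef_pos"],bot.state()["force"])
```

```text
[ 0.43605134 -0.29459031  0.04779388] [-0.05105263  0.66698561 -0.42322885]
```

View pics/w8.png

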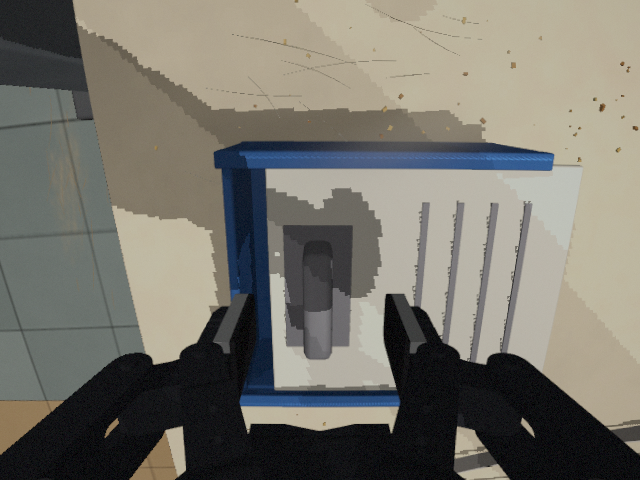

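View pics/s8.png

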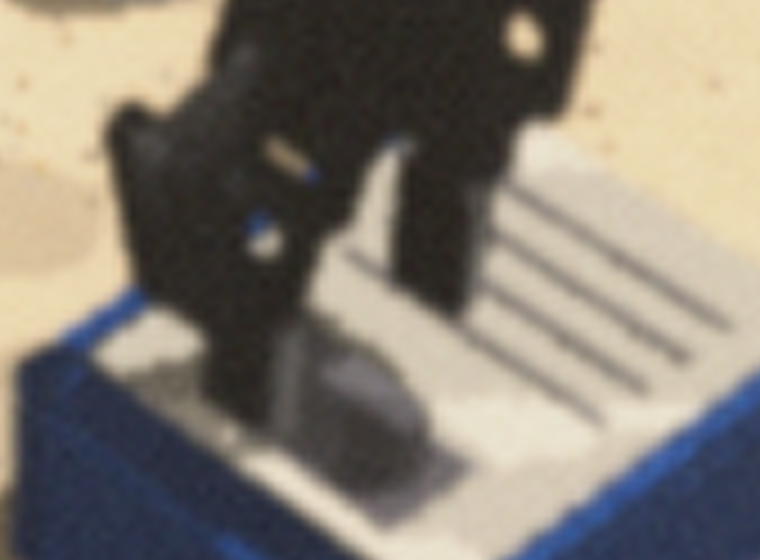

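Run:
```python
from ov import *
from workcell import eyes
m=eyes.camera_model("scene")
for z in (.05,.055,.06,.065,.07,.08):
    print(z,(proj(m,[(.4105,-.293,z),(.4105,-.304,z),(.4615,-.2965,z)])-[335,270])*9)
```

```text
0.05 [[256.14777238 510.22251888]
 [294.23969218 534.74765432]
 [411.25493257 401.03318577]]
0.055 [[257.07071569 494.2964827 ]
 [295.27176007 518.79794262]
 [412.56337163 385.20070084]]
0.06 [[257.99849318 478.28379285]
 [296.30927254 502.7609284 ]
 [413.87850374 369.28426798]]
0.065 [[258.93114191 462.18375761]
 [297.35227163 486.63591047]
 [415.20037895 353.2832349 ]]
0.07 [[259.86869929 445.99567806]
 [298.40079982 470.42218026]
 [416.52904779 337.1969427 ]]
0.08 [[261.75869156 413.35255392]
 [300.51461544 437.72571155]
 [419.20697092 304.76591198]]
```

>>> {"op": "carry_out", "data": {
  "dp": [
    [0,0.1,0.3],
    [0,0,0.3],
    [0,0,0.2],
    [0,0,0.2],
    [0,0,0]
  ],
  "yaw": [0,0,0,0,0],
  "gripper": [0.6,0.6,0.6,0.6,0.6]
}}

```text
t: 16.25
eef_pos: [0.4366, -0.2942, 0.0371]
eef_rot: [0.73, 0.684, -0.0, -0.0]
force: [0.1, -0.4, -1.1]
grip_width: 0.0514
```

>>> {"op": "carry_out", "data": {
  "dp": [
    [0,0,0],
    [0,0,0],
    [0,0,0],
    [0,0,0],
    [0,0,0]
  ],
  "yaw": [0,0,0,0,0],
  "gripper": [0.5,0.3,0,0,0]
}}

```text
t: 16.75
eef_pos: [0.437, -0.2947, 0.038]
eef_rot: [0.73, 0.684, -0.0, 0.0]
force: [-2.5, 0.0, 2.4]
grip_width: 0.0103
```

Run:
```python
from ov import *
from workcell import eyes,bot
im=eyes.get_image("wrist")[:,:,::-1].copy();cv2.imwrite("pics/w9.png",im)
print(bot.state()["eef_pos"],bot.state()["force"],bot.state()["grip_width"])
```

```text
[ 0.43698877 -0.29461065  0.03794299] [-0.7299019  -0.89601012  3.35144872] 0.010116700739439488
```

View pics/w9.png

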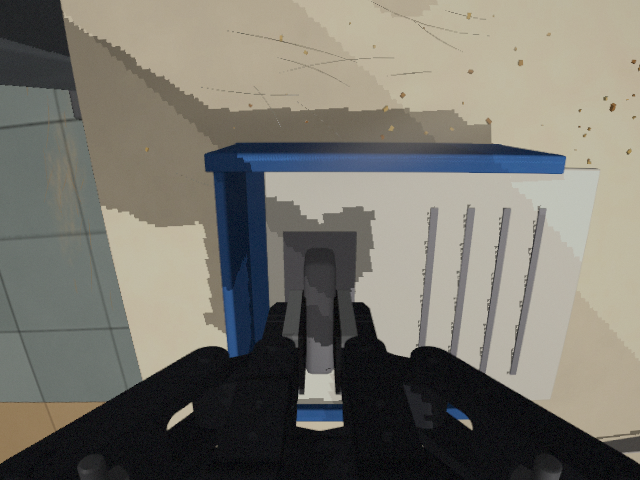

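>>> {"op": "carry_out", "data": {
  "dp": [
    [0,0.8,0],
    [0,1.5,0],
    [0,1.5,0],
    [0,1.0,0],
    [0,0.4,0]
  ],
  "yaw": [0,0,0,0,0],
  "gripper": [0,0,0,0,0]
}}

```text
t: 17.3
eef_pos: [0.4909, -0.2982, 0.0379]
eef_rot: [0.729, 0.684, 0.0, 0.001]
force: [-1.1, 0.6, 5.8]
grip_width: 0.0103
```

>>> {"op": "carry_out", "data": {
  "dp": [
    [0,1.0,0],
    [0,1.5,0],
    [0,1.5,0],
    [0,1.0,0],
    [0,0.5,0]
  ],
  "yaw": [0,0,0,0,0],
  "gripper": [0,0,0,0,0]
}}

```text
t: 17.8
eef_pos: [0.5452, -0.3017, 0.038]
eef_rot: [0.729, 0.684, 0.0, 0.001]
force: [-1.0, 0.4, 5.4]
grip_width: 0.0104
```

>>> {"op": "carry_out", "data": {
  "dp": [
    [0,0.3,0],
    [0,0.3,0],
    [0,0.2,0],
    [0,0,0],
    [0,0,0]
  ],
  "yaw": [0,0,0,0,0],
  "gripper": [0,0,0,0,0]
}}

```text
t: 18.3
eef_pos: [0.5525, -0.3022, 0.0379]
eef_rot: [0.729, 0.684, 0.0, 0.001]
force: [0.6, -0.6, 4.6]
grip_width: 0.0101
```

>>> {"op": "carry_out", "data": {
  "dp": [
    [0,0.2,0],
    [0,0.2,0],
    [0,0.1,0],
    [0,0,0],
    [0,0,0]
  ],
  "yaw": [0,0,0,0,0],
  "gripper": [0,0,0,0,0]
}}

```text
t: 18.8
eef_pos: [0.5563, -0.3024, 0.0379]
eef_rot: [0.73, 0.684, -0.0, -0.0]
force: [-0.5, 1.3, 6.7]
grip_width: 0.0099
```

>>> {"op": "carry_out", "data": {
  "dp": [
    [0,0.1,0],
    [0,0.1,0],
    [0,0,0],
    [0,0,0],
    [0,0,0]
  ],
  "yaw": [0,0,0,0,0],
  "gripper": [0,0,0,0,0]
}}

```text
t: 19.3
eef_pos: [0.5563, -0.3025, 0.0379]
eef_rot: [0.73, 0.684, -0.002, -0.001]
force: [-6.1, 0.3, 9.6]
grip_width: 0.01
```

>>> {"op": "carry_out", "data": {
  "dp": [
    [0,-0.1,0],
    [0,0,0],
    [0,0,0],
    [0,0,-1.0],
    [0,0,-3.0]
  ],
  "yaw": [0,0,0,0,0],
  "gripper": [0.5,0.5,0.5,0.5,0.5]
}}

```text
t: 19.8
eef_pos: [0.555, -0.3004, 0.0748]
eef_rot: [0.729, 0.684, -0.001, -0.004]
force: [0.7, -1.0, -0.2]
grip_width: 0.0426
```

>>> {"op": "carry_out", "data": {
  "dp": [
    [0,0,-4.0],
    [0,0,-4.0],
    [0,0,-1.0],
    [0,0,0],
    [0,0,0]
  ],
  "yaw": [0,0,0,0,0],
  "gripper": [0.8,0.8,0.8,0.8,0.8]
}}

```text
t: 20.3
eef_pos: [0.5571, -0.3019, 0.1667]
eef_rot: [0.729, 0.684, -0.0, -0.001]
force: [0.1, -0.1, -0.1]
grip_width: 0.0682
```

Run:
```python
from ov import *
from workcell import eyes
im=eyes.get_image("scene")[:,:,::-1].copy(); cv2.imwrite("pics/s10.png",im)
plan((.5851,-.1052,.12),86.4,step=.045)
```

```text
t 20.35 p [ 0.5565 -0.3015  0.1657] jaw -3.7 tilt [-0.003  0.002] F [-0.3  0.1 -0.9] w 0.0682 q6 1.04
rows 12 yaw/row 1.50
[[1.65, 0.13, 0.38], [1.65, -0.08, 0.38], [1.63, -0.3, 0.38], [1.57, -0.51, 0.38], [1.49, -0.71, 0.38], [1.39, -0.9, 0.38], [1.26, -1.07, 0.38], [1.11, -1.23, 0.38], [0.94, -1.36, 0.38], [0.75, -1.47, 0.38], [0.56, -1.56, 0.38], [0.35, -1.62, 0.38]]
```

View pics/s10.png

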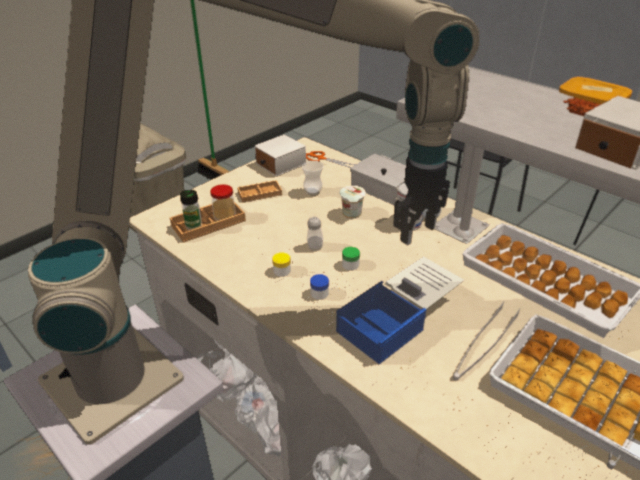

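The box is fully open, with the grip at (410,286). I'll turn the other way round to stay clear of the last joint's limit.

Run:
```python
from h import *
plan((.5851,-.1052,.12),86.4,n=13,keep=True)
```

```text
t 20.35 p [ 0.5565 -0.3015  0.1657] jaw -3.7 tilt [-0.003  0.002] F [-0.3  0.1 -0.9] w 0.0682 q6 1.04
rows 13 yaw/row -1.39
[[1.52, 0.12, 0.35], [1.5, 0.3, 0.35], [1.45, 0.48, 0.35], [1.38, 0.65, 0.35], [1.29, 0.82, 0.35], [1.18, 0.97, 0.35], [1.06, 1.1, 0.35], [0.92, 1.22, 0.35], [0.76, 1.32, 0.35], [0.6, 1.4, 0.35], [0.42, 1.47, 0.35], [0.24, 1.51, 0.35], [0.06, 1.52, 0.35]]
```

>>> {"op": "carry_out", "data": {
  "dp": [
    [1.5,0.1,0],
    [1.5,0.3,0],
    [1.5,0.5,0],
    [1.4,0.7,0.4],
    [1.3,0.8,0.4]
  ],
  "yaw": [-1.4,-1.4,-1.4,-1.4,-1.4],
  "gripper": [0.8,0.8,0.8,0.8,0.8]
}}

```text
t: 20.85
eef_pos: [0.567, -0.2246, 0.1569]
eef_rot: [0.488, 0.873, -0.0, -0.002]
force: [0.6, 0.1, -0.3]
grip_width: 0.0686
```

>>> {"op": "carry_out", "data": {
  "dp": [
    [1.2,1.0,0.4],
    [1.1,1.1,0.4],
    [0.9,1.2,0.4],
    [0.8,1.3,0.4],
    [0.6,1.4,0.4]
  ],
  "yaw": [-1.4,-1.4,-1.4,-1.4,-1.4],
  "gripper": [0.8,0.8,0.8,0.8,0.8]
}}

```text
t: 21.35
eef_pos: [0.5764, -0.1486, 0.1367]
eef_rot: [0.203, 0.979, 0.0, -0.002]
force: [-0.1, -0.2, 0.1]
grip_width: 0.0684
```

>>> {"op": "carry_out", "data": {
  "dp": [
    [0.4,1.5,0.4],
    [0.2,1.5,0.4],
    [0.1,1.4,0.4],
    [0,0,0],
    [0,0,0]
  ],
  "yaw": [-1.4,-1.4,-1.3,0,0],
  "gripper": [0.8,0.8,0.8,0.8,0.8]
}}

```text
t: 21.85
eef_pos: [0.5831, -0.1055, 0.1259]
eef_rot: [0.029, 1.0, 0.0, -0.002]
force: [-0.7, -0.1, 1.1]
grip_width: 0.0679
```

Run:
```python
from ov import *
from workcell import eyes
plan((.5851,-.1052,-.020),86.4,n=5)
m=eyes.camera_model("wrist"); im=eyes.get_image("wrist")[:,:,::-1].copy()
cv2.imwrite("pics/w11o.png",overlay(im,m,OB,1.25,boxop=.14))
```

```text
t 21.85 p [ 0.5831 -0.1055  0.1259] jaw 86.7 tilt [-0.003  0.001] F [-0.7 -0.1  1.1] w 0.0679 q6 -0.23
rows 5 yaw/row 0.01
[[-0.04, 0.01, 2.92], [-0.04, 0.01, 2.92], [-0.04, 0.01, 2.92], [-0.04, 0.01, 2.92], [-0.04, 0.01, 2.92]]
```

View pics/w11o.png

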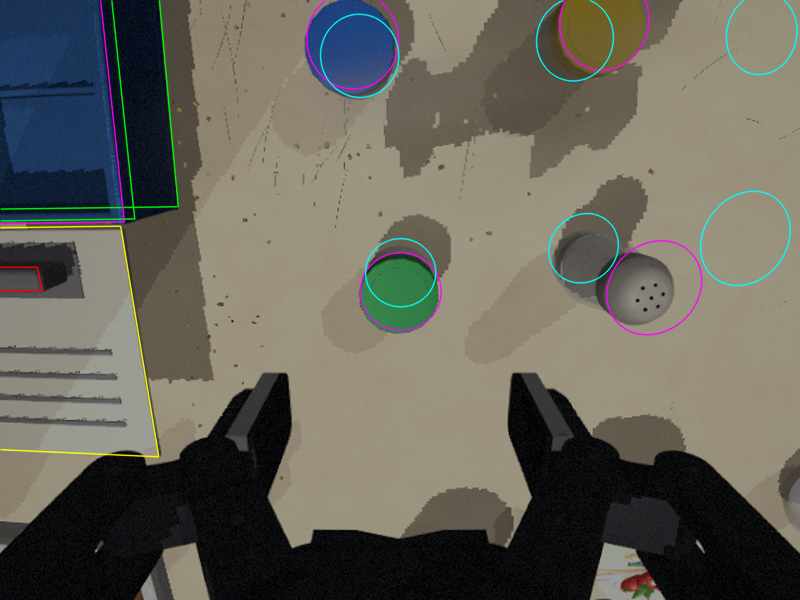

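>>> {"op": "carry_out", "data": {
  "dp": [
    [-0.1,0,4.0],
    [-0.1,0,4.0],
    [0,0,3.0],
    [0,0,1.5],
    [0,0,0.7]
  ],
  "yaw": [0,0,0,0,0],
  "gripper": [0.8,0.8,0.8,0.8,0.8]
}}

```text
t: 22.4
eef_pos: [0.5851, -0.1062, -0.006]
eef_rot: [0.029, 1.0, 0.0, -0.001]
force: [0.3, 0.3, 1.3]
grip_width: 0.0681
```

>>> {"op": "carry_out", "data": {
  "dp": [
    [0,0,0.5],
    [0,0,0.4],
    [0,0,0],
    [0,0,0],
    [0,0,0]
  ],
  "yaw": [0,0,0,0,0],
  "gripper": [0.8,0.8,0.8,0.8,0.8]
}}

```text
t: 22.9
eef_pos: [0.5872, -0.106, -0.0125]
eef_rot: [0.028, 1.0, -0.0, 0.001]
force: [-0.0, 0.0, 0.6]
grip_width: 0.0681
```

Run:
```python
from ov import *
from workcell import eyes
plan((.5851,-.1052,-.020),86.4,n=5)
im=eyes.get_image("wrist")[:,:,::-1].copy();cv2.imwrite("pics/w12.png",im)
im=eyes.get_image("scene")[:,:,::-1].copy(); cv2.imwrite("pics/s12.png",cv2.resize(im[190:290,290:430],None,fx=5,fy=5,interpolation=cv2.INTER_CUBIC))
```

```text
t 22.90 p [ 0.5872 -0.106  -0.0125] jaw 86.8 tilt [ 0.002 -0.001] F [-0.   0.   0.6] w 0.0681 q6 -0.23
rows 5 yaw/row 0.02
[[0.04, 0.01, 0.15], [0.04, 0.01, 0.15], [0.04, 0.01, 0.15], [0.04, 0.01, 0.15], [0.04, 0.01, 0.15]]
```

View pics/w12.png

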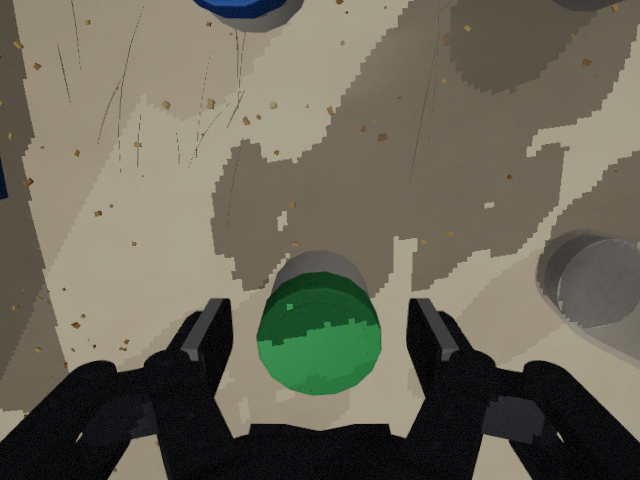

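View pics/s12.png

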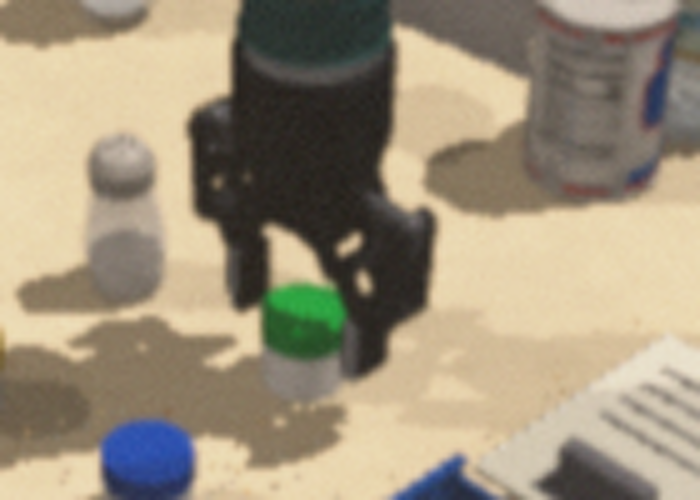

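>>> {"op": "carry_out", "data": {
  "dp": [
    [0,0,0.3],
    [0,0,0.2],
    [0,0,0],
    [0,0,0],
    [0,0,0]
  ],
  "yaw": [0,0,0,0,0],
  "gripper": [0.8,0.8,0.3,0.3,0.2]
}}

```text
t: 23.5
eef_pos: [0.5864, -0.1059, -0.0184]
eef_rot: [0.028, 1.0, -0.0, 0.0]
force: [0.0, 0.5, -0.5]
grip_width: 0.0425
```

>>> {"op": "carry_out", "data": {
  "dp": [
    [0,0,0],
    [0,0,0],
    [0,0,-0.5],
    [0,0,-2.0],
    [0,0,-3.0]
  ],
  "yaw": [0,0,0,0,0],
  "gripper": [0,0,0,0,0]
}}

```text
t: 24.0
eef_pos: [0.5838, -0.1051, 0.0352]
eef_rot: [0.028, 1.0, 0.001, -0.003]
force: [0.0, -0.4, 0.1]
grip_width: 0.0428
```

>>> {"op": "carry_out", "data": {
  "dp": [
    [0,0,-3.0],
    [0,0,-3.0],
    [0,0,-1.5],
    [0,0,0],
    [0,0,0]
  ],
  "yaw": [0,0,0,0,0],
  "gripper": [0,0,0,0,0]
}}

```text
t: 24.5
eef_pos: [0.5857, -0.1057, 0.1108]
eef_rot: [0.028, 1.0, 0.0, -0.001]
force: [-0.7, 1.7, -2.1]
grip_width: 0.0423
```

Run:
```python
from ov import *
c=box_pts((.4625,-.2963,0),-3.6,[(.033,0,0),(-.033,0,0)]);print(c)
plan((c[0][0],c[0][1],.11),86.4,step=.03)
from workcell import eyes
im=eyes.get_image("scene")[:,:,::-1].copy(); cv2.imwrite("pics/s13.png",cv2.resize(im[100:290,290:470],None,fx=3,fy=3,interpolation=cv2.INTER_CUBIC))
```

```text
[[ 0.49543488 -0.29837209  0.        ]
 [ 0.42956512 -0.29422791  0.        ]]
t 24.50 p [ 0.5857 -0.1057  0.1108] jaw 86.8 tilt [-0.001  0.   ] F [-0.7  1.7 -2.1] w 0.0423 q6 -0.23
rows 8 yaw/row 0.01
[[0.99, -2.47, 0.01], [0.99, -2.47, 0.01], [0.99, -2.47, 0.01], [0.99, -2.47, 0.01], [0.98, -2.47, 0.01], [0.98, -2.47, 0.01], [0.98, -2.47, 0.01], [0.98, -2.47, 0.01]]
```

View pics/s13.png

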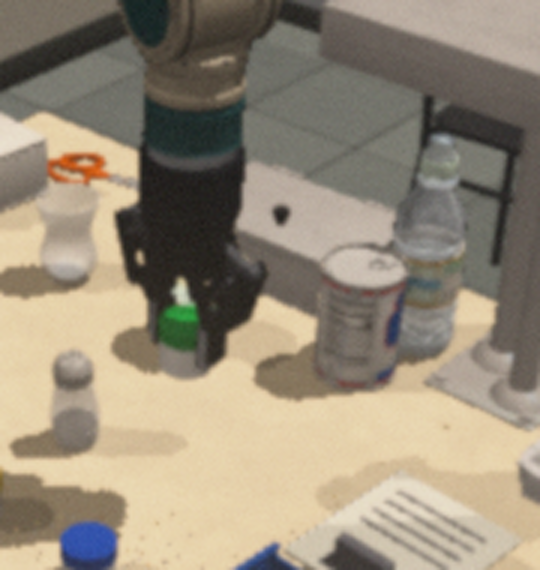

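>>> {"op": "carry_out", "data": {
  "dp": [
    [0.6,-1.5,0],
    [1.2,-3.0,0],
    [1.2,-3.1,0],
    [1.3,-3.2,0],
    [1.2,-3.1,0]
  ],
  "yaw": [0,0,0,0,0],
  "gripper": [0,0,0,0,0]
}}

```text
t: 25.05
eef_pos: [0.5213, -0.2427, 0.1098]
eef_rot: [0.028, 1.0, 0.001, -0.002]
force: [0.3, 0.1, -0.3]
grip_width: 0.0425
```

>>> {"op": "carry_out", "data": {
  "dp": [
    [1.2,-3.0,0],
    [0.8,-2.0,0],
    [0.4,-0.9,0],
    [0,0,0],
    [0,0,0]
  ],
  "yaw": [0,0,0,0,0],
  "gripper": [0,0,0,0,0]
}}

```text
t: 25.55
eef_pos: [0.496, -0.2984, 0.1108]
eef_rot: [0.028, 1.0, 0.001, -0.001]
force: [-0.1, -0.4, -0.9]
grip_width: 0.0421
```

Run:
```python
from ov import *
from workcell import eyes
plan((.4954,-.2984,-.013),86.4,n=5)
m=eyes.camera_model("wrist"); im=eyes.get_image("wrist")[:,:,::-1].copy()
cv2.imwrite("pics/w14o.png",overlay(im,m,OB,1.25,boxop=.14))
```

```text
t 25.55 p [ 0.496  -0.2984  0.1108] jaw 86.8 tilt [-0.001  0.001] F [-0.1 -0.4 -0.9] w 0.0421 q6 -0.60
rows 5 yaw/row 0.02
[[0.01, -0.0, 2.48], [0.01, -0.0, 2.48], [0.01, -0.0, 2.48], [0.01, -0.0, 2.48], [0.01, -0.0, 2.48]]
```

View pics/w14o.png

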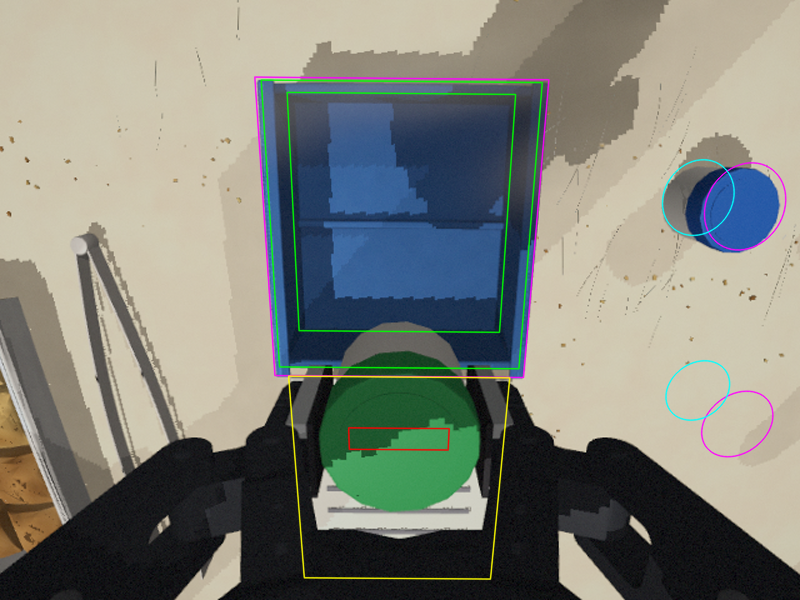

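>>> {"op": "carry_out", "data": {
  "dp": [
    [0,0,1.5],
    [0,0,3.0],
    [0,0,3.0],
    [0,0,2.5],
    [0,0,1.2]
  ],
  "yaw": [0,0,0,0,0],
  "gripper": [0,0,0,0,0]
}}

```text
t: 26.1
eef_pos: [0.4952, -0.2965, -0.0029]
eef_rot: [0.027, 1.0, 0.001, -0.002]
force: [0.1, 0.5, -0.3]
grip_width: 0.0421
```

>>> {"op": "carry_out", "data": {
  "dp": [
    [0,0,0.5],
    [0,0,0.4],
    [0,0,0.2],
    [0,0,0],
    [0,0,0]
  ],
  "yaw": [0,0,0,0,0],
  "gripper": [0,0,0,0,0]
}}

```text
t: 26.6
eef_pos: [0.4972, -0.2997, -0.0104]
eef_rot: [0.028, 1.0, -0.001, 0.001]
force: [0.3, -0.5, -0.8]
grip_width: 0.0422
```

>>> {"op": "carry_out", "data": {
  "dp": [
    [0,0,0.2],
    [0,0,0.1],
    [0,0,0],
    [0,0,0],
    [0,0,0]
  ],
  "yaw": [0,0,0,0,0],
  "gripper": [0,0,0,0,0]
}}

```text
t: 27.1
eef_pos: [0.497, -0.2996, -0.0134]
eef_rot: [0.028, 1.0, -0.0, 0.001]
force: [-1.5, 1.1, 5.4]
grip_width: 0.0421
```

Contact with the floor (5 N). Releasing and rising.

>>> {"op": "carry_out", "data": {
  "dp": [
    [0,0,0],
    [0,0,0],
    [0,0,0],
    [0,0,-0.5],
    [0,0,-2.0]
  ],
  "yaw": [0,0,0,0,0],
  "gripper": [0.65,0.65,0.65,0.65,0.65]
}}

```text
t: 27.6
eef_pos: [0.4943, -0.2976, 0.0088]
eef_rot: [0.028, 1.0, 0.002, -0.002]
force: [0.8, -1.1, -0.2]
grip_width: 0.0554
```

>>> {"op": "carry_out", "data": {
  "dp": [
    [0,0,-3.0],
    [0,0,-4.0],
    [0,0,-3.5],
    [0,0.5,-1.0],
    [0,3.0,0]
  ],
  "yaw": [0,0,0,0,0],
  "gripper": [0.65,0.65,0.65,0.65,0.65]
}}

```text
t: 28.1
eef_pos: [0.5009, -0.2675, 0.1288]
eef_rot: [0.029, 1.0, -0.002, 0.003]
force: [0.6, 0.9, 0.4]
grip_width: 0.0555
```

Run:
```python
from ov import *
from workcell import eyes
im=eyes.get_image("wrist")[:,:,::-1].copy();cv2.imwrite("pics/w15.png",im)
plan((.4551,.0003,.12),86.4,step=.045)
```

```text
t 28.15 p [ 0.4985 -0.2603  0.1267] jaw 86.9 tilt [0.001 0.003] F [-1.9  4.4 -0.8] w 0.0554 q6 -0.54
rows 6 yaw/row 0.02
[[0.96, 4.3, 0.11], [0.97, 4.3, 0.11], [0.97, 4.3, 0.11], [0.98, 4.29, 0.11], [0.98, 4.29, 0.11], [0.99, 4.29, 0.11]]
```

View pics/w15.png

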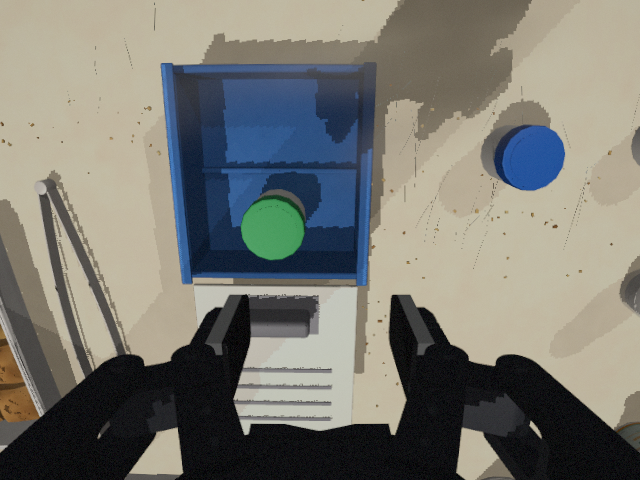

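The green pot stands in the far compartment at (273,228). Now the yellow pot.

>>> {"op": "carry_out", "data": {
  "dp": [
    [0.9,4.3,0],
    [1.0,4.4,0],
    [1.0,4.4,0],
    [1.0,4.4,0],
    [1.0,4.4,0]
  ],
  "yaw": [0,0,0,0,0],
  "gripper": [0.8,0.8,0.8,0.8,0.8]
}}

```text
t: 28.65
eef_pos: [0.4602, -0.0409, 0.1248]
eef_rot: [0.028, 1.0, 0.0, -0.001]
force: [0.6, 0.2, 0.1]
grip_width: 0.0681
```

>>> {"op": "carry_out", "data": {
  "dp": [
    [0.7,2.7,0],
    [0.2,1.0,0],
    [0,0.2,0],
    [0,0,0],
    [0,0,0]
  ],
  "yaw": [0,0,0,0,0],
  "gripper": [0.8,0.8,0.8,0.8,0.8]
}}

```text
t: 29.15
eef_pos: [0.4553, -0.0044, 0.1255]
eef_rot: [0.029, 1.0, -0.0, 0.0]
force: [0.4, -0.1, 0.7]
grip_width: 0.0685
```

Run:
```python
from ov import *
from workcell import eyes
plan((.4551,.0003,-.018),86.4,n=5)
m=eyes.camera_model("wrist"); im=eyes.get_image("wrist")[:,:,::-1].copy()
cv2.imwrite("pics/w16o.png",overlay(im,m,OB,1.25,boxop=.14))
```

```text
t 29.15 p [ 0.4553 -0.0044  0.1255] jaw 86.7 tilt [ 0. -0.] F [ 0.4 -0.1  0.7] w 0.0685 q6 -0.09
rows 5 yaw/row 0.01
[[0.01, 0.09, 2.87], [0.01, 0.09, 2.87], [0.01, 0.09, 2.87], [0.01, 0.09, 2.87], [0.01, 0.09, 2.87]]
```

View pics/w16o.png

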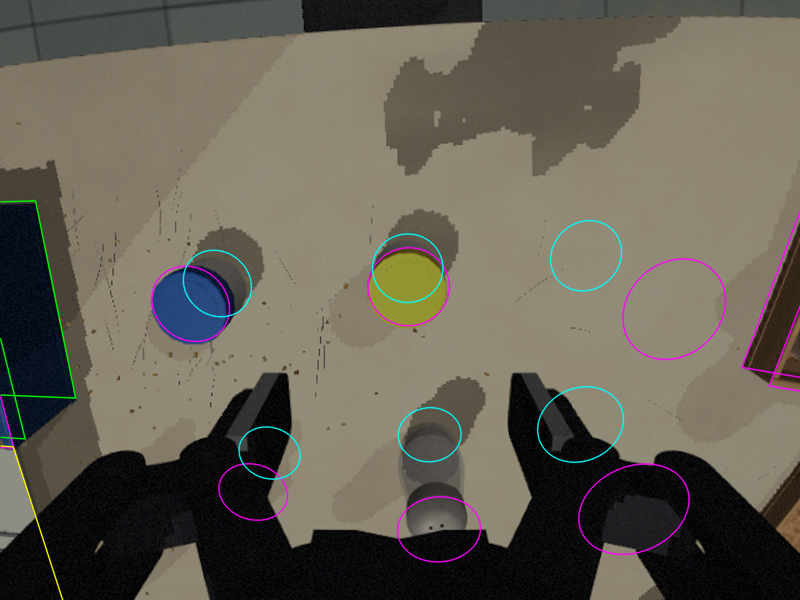

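>>> {"op": "carry_out", "data": {
  "dp": [
    [0,0.3,4.0],
    [-0.1,0.2,4.0],
    [0,0,3.0],
    [0,0,1.8],
    [0,0,0.9]
  ],
  "yaw": [0,0,0,0,0],
  "gripper": [0.8,0.8,0.8,0.8,0.8]
}}

```text
t: 29.7
eef_pos: [0.4547, 0.0008, -0.0133]
eef_rot: [0.029, 1.0, 0.0, -0.002]
force: [-0.3, -0.8, -0.2]
grip_width: 0.0685
```

>>> {"op": "carry_out", "data": {
  "dp": [
    [0,0,0.4],
    [0,0,0.2],
    [0,0,0],
    [0,0,0],
    [0,0,0]
  ],
  "yaw": [0,0,0,0,0],
  "gripper": [0.8,0.8,0.8,0.4,0.3]
}}

```text
t: 30.2
eef_pos: [0.4573, 0.0014, -0.0162]
eef_rot: [0.028, 1.0, -0.0, 0.001]
force: [-1.5, 0.6, 7.8]
grip_width: 0.0423
```

>>> {"op": "carry_out", "data": {
  "dp": [
    [0,0,0],
    [0,0,0],
    [0,0,0],
    [0,0,-1.0],
    [0,0,-2.5]
  ],
  "yaw": [0,0,0,0,0],
  "gripper": [0,0,0,0,0]
}}

```text
t: 30.7
eef_pos: [0.4538, 0.002, 0.0169]
eef_rot: [0.028, 1.0, 0.0, -0.002]
force: [0.9, -0.2, -0.3]
grip_width: 0.0424
```

>>> {"op": "carry_out", "data": {
  "dp": [
    [0,0,-3.0],
    [0,0,-3.5],
    [0,0,-2.5],
    [0,0,-0.5],
    [0,0,0]
  ],
  "yaw": [0,0,0,0,0],
  "gripper": [0,0,0,0,0]
}}

```text
t: 31.2
eef_pos: [0.4571, 0.0015, 0.1138]
eef_rot: [0.028, 1.0, -0.0, 0.001]
force: [-0.6, -0.1, -0.9]
grip_width: 0.0425
```

Run:
```python
from ov import *
plan((.4296,-.2942,.115),86.4,step=.03)
```

```text
t 31.20 p [0.4571 0.0015 0.1138] jaw 86.8 tilt [ 0.003 -0.   ] F [-0.6 -0.1 -0.9] w 0.0425 q6 -0.08
rows 10 yaw/row 0.01
[[0.11, -2.97, -0.01], [0.11, -2.97, -0.01], [0.11, -2.97, -0.01], [0.1, -2.97, -0.01], [0.1, -2.97, -0.01], [0.1, -2.97, -0.01], [0.1, -2.97, -0.01], [0.09, -2.97, -0.01], [0.09, -2.97, -0.01], [0.09, -2.97, -0.01]]
```

>>> {"op": "carry_out", "data": {
  "dp": [
    [0.1,-1.5,0],
    [0.1,-3.0,0],
    [0.1,-3.5,0],
    [0.1,-3.5,0],
    [0.1,-3.5,0]
  ],
  "yaw": [0,0,0,0,0],
  "gripper": [0,0,0,0,0]
}}

```text
t: 31.7
eef_pos: [0.4409, -0.1483, 0.1105]
eef_rot: [0.028, 1.0, 0.001, -0.002]
force: [0.8, -0.1, -0.7]
grip_width: 0.0426
```

>>> {"op": "carry_out", "data": {
  "dp": [
    [0.1,-3.5,0],
    [0.1,-3.5,0],
    [0.1,-3.5,0],
    [0.1,-2.5,0],
    [0.1,-1.2,0]
  ],
  "yaw": [0,0,0,0,0],
  "gripper": [0,0,0,0,0]
}}

```text
t: 32.2
eef_pos: [0.4286, -0.2905, 0.1106]
eef_rot: [0.029, 1.0, 0.001, -0.001]
force: [-0.1, -0.4, -0.5]
grip_width: 0.0422
```

>>> {"op": "carry_out", "data": {
  "dp": [
    [0,-0.2,0],
    [0,0,0],
    [0,0,0],
    [0,0,0],
    [0,0,0]
  ],
  "yaw": [0,0,0,0,0],
  "gripper": [0,0,0,0,0]
}}

```text
t: 32.7
eef_pos: [0.4299, -0.2905, 0.1127]
eef_rot: [0.027, 1.0, 0.0, 0.0]
force: [0.4, -0.2, 0.1]
grip_width: 0.0423
```

Run:
```python
from ov import *
from workcell import eyes
plan((.4296,-.2942,-.012),86.4,n=5)
m=eyes.camera_model("wrist"); im=eyes.get_image("wrist")[:,:,::-1].copy()
cv2.imwrite("pics/w17o.png",overlay(im,m,OB,1.25,boxop=.14))
```

```text
t 32.70 p [ 0.4299 -0.2905  0.1127] jaw 86.9 tilt [0. 0.] F [ 0.4 -0.2  0.1] w 0.0423 q6 -0.66
rows 5 yaw/row 0.02
[[0.0, -0.07, 2.49], [0.0, -0.07, 2.49], [0.0, -0.07, 2.49], [0.0, -0.07, 2.49], [0.0, -0.07, 2.49]]
```

View pics/w17o.png

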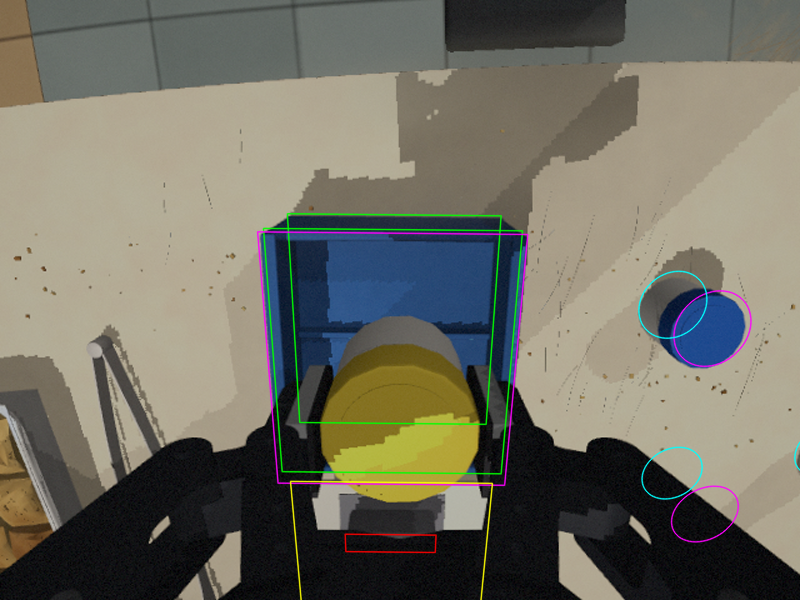

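>>> {"op": "carry_out", "data": {
  "dp": [
    [0,-0.2,1.5],
    [0,-0.1,3.0],
    [0,0,3.0],
    [0,0,2.5],
    [0,0,1.3]
  ],
  "yaw": [0,0,0,0,0],
  "gripper": [0,0,0,0,0]
}}

```text
t: 33.25
eef_pos: [0.4283, -0.2929, -0.0024]
eef_rot: [0.028, 1.0, 0.001, -0.001]
force: [-0.5, 0.4, 0.4]
grip_width: 0.0423
```

>>> {"op": "carry_out", "data": {
  "dp": [
    [0,0,0.5],
    [0,0,0.4],
    [0,0,0.2],
    [0,0,0],
    [0,0,0]
  ],
  "yaw": [0,0,0,0,0],
  "gripper": [0,0,0,0,0]
}}

```text
t: 33.75
eef_pos: [0.4303, -0.295, -0.0105]
eef_rot: [0.028, 1.0, -0.001, 0.001]
force: [0.6, -0.4, -1.1]
grip_width: 0.0422
```

>>> {"op": "carry_out", "data": {
  "dp": [
    [0,0,0.2],
    [0,0,0.1],
    [0,0,0],
    [0,0,0],
    [0,0,0]
  ],
  "yaw": [0,0,0,0,0],
  "gripper": [0,0,0,0,0]
}}

```text
t: 34.25
eef_pos: [0.4305, -0.2952, -0.0112]
eef_rot: [0.028, 1.0, -0.001, 0.001]
force: [-4.8, 3.7, 18.0]
grip_width: 0.0423
```

Firm floor contact. Releasing and rising.

>>> {"op": "carry_out", "data": {
  "dp": [
    [0,0,-0.2],
    [0,0,0],
    [0,0,0],
    [0,0,-0.5],
    [0,0,-2.0]
  ],
  "yaw": [0,0,0,0,0],
  "gripper": [0.65,0.65,0.65,0.65,0.65]
}}

```text
t: 34.75
eef_pos: [0.4276, -0.2926, 0.0108]
eef_rot: [0.028, 1.0, 0.002, -0.002]
force: [0.8, 0.0, 1.1]
grip_width: 0.0553
```

>>> {"op": "carry_out", "data": {
  "dp": [
    [0,0,-3.0],
    [0,0,-4.0],
    [0,0,-4.0],
    [-1.5,0,-2.5],
    [-3.0,0,0]
  ],
  "yaw": [0,0,0,0,0],
  "gripper": [0.65,0.65,0.65,0.65,0.65]
}}

```text
t: 35.25
eef_pos: [0.4763, -0.2989, 0.1527]
eef_rot: [0.029, 1.0, -0.002, 0.003]
force: [0.3, -0.7, -0.5]
grip_width: 0.0551
```

Run:
```python
from ov import *
from workcell import eyes
im=eyes.get_image("wrist")[:,:,::-1].copy();cv2.imwrite("pics/w18.png",im)
plan((.5563,-.3025,.15),-3.7,n=13,keep=True)
```

```text
t 35.30 p [ 0.4813 -0.2995  0.1511] jaw 86.8 tilt [ 0.01  -0.005] F [ 5.6 -2.1 -0.1] w 0.0556 q6 -0.62
rows 13 yaw/row 1.39
[[-0.58, 0.01, 0.01], [-0.57, 0.08, 0.01], [-0.56, 0.15, 0.01], [-0.54, 0.21, 0.01], [-0.51, 0.28, 0.01], [-0.47, 0.34, 0.01], [-0.43, 0.39, 0.01], [-0.37, 0.44, 0.01], [-0.32, 0.48, 0.01], [-0.26, 0.52, 0.01], [-0.19, 0.54, 0.01], [-0.13, 0.56, 0.01], [-0.06, 0.57, 0.01]]
```

View pics/w18.png

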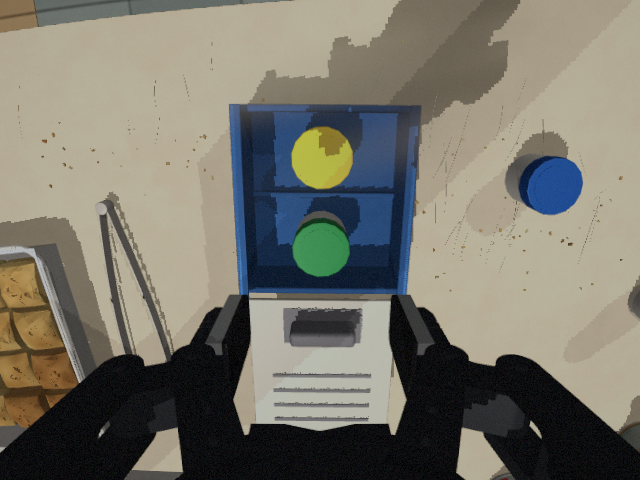

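Both pots are upright: yellow at (322,157), green at (321,248). Now I'll regrip the bar.

>>> {"op": "carry_out", "data": {
  "dp": [
    [-0.6,0,0],
    [-0.6,0.1,0],
    [-0.6,0.2,0],
    [-0.5,0.2,0],
    [-0.5,0.3,0]
  ],
  "yaw": [1.4,1.4,1.4,1.4,1.4],
  "gripper": [0.65,0.65,0.65,0.65,0.65]
}}

```text
t: 35.8
eef_pos: [0.5039, -0.2971, 0.1471]
eef_rot: [0.329, 0.944, 0.0, -0.001]
force: [1.0, -0.2, -0.4]
grip_width: 0.0557
```

>>> {"op": "carry_out", "data": {
  "dp": [
    [-0.5,0.3,0],
    [-0.4,0.4,0],
    [-0.4,0.4,0],
    [-0.3,0.5,0],
    [-0.3,0.5,0]
  ],
  "yaw": [1.4,1.4,1.4,1.4,1.4],
  "gripper": [0.6,0.6,0.6,0.6,0.6]
}}

```text
t: 36.3
eef_pos: [0.5326, -0.2993, 0.147]
eef_rot: [0.598, 0.801, 0.0, -0.001]
force: [0.0, 0.1, -0.6]
grip_width: 0.051
```

>>> {"op": "carry_out", "data": {
  "dp": [
    [-0.2,0.5,0],
    [-0.1,0.5,0],
    [-0.1,0.5,0],
    [0,0,0],
    [0,0,0]
  ],
  "yaw": [1.4,1.4,1.3,0,0],
  "gripper": [0.6,0.6,0.6,0.6,0.6]
}}

```text
t: 36.8
eef_pos: [0.5479, -0.3008, 0.1472]
eef_rot: [0.729, 0.685, -0.0, -0.001]
force: [-0.9, -0.5, 0.2]
grip_width: 0.0509
```

Run:
```python
from ov import *
from workcell import eyes
im=eyes.get_image("wrist")[:,:,::-1].copy();cv2.imwrite("pics/w19.png",im)
plan((.5563,-.3025,.038),-3.7,n=5,keep=True)
```

```text
t 36.85 p [ 0.5478 -0.3008  0.1472] jaw -3.6 tilt [-0.001  0.001] F [ 0.1 -0.6  0.7] w 0.0510 q6 1.03
rows 5 yaw/row 0.00
[[-0.02, 0.17, 2.18], [-0.02, 0.17, 2.18], [-0.02, 0.17, 2.18], [-0.02, 0.17, 2.18], [-0.02, 0.17, 2.18]]
```

View pics/w19.png

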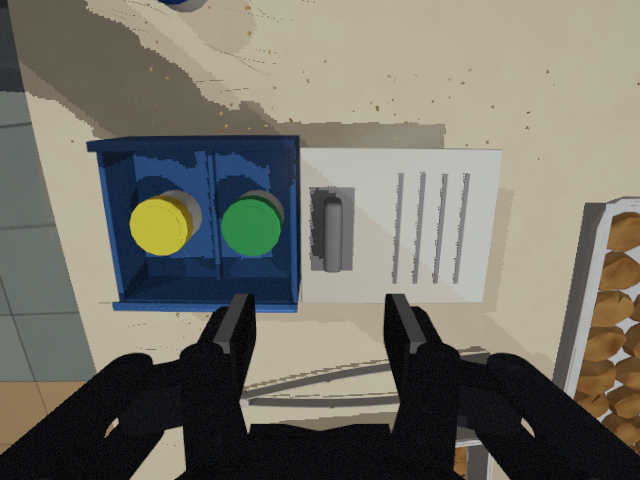

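>>> {"op": "carry_out", "data": {
  "dp": [
    [0,0.4,2.0],
    [0,0.4,3.0],
    [0,0,3.0],
    [0,0,1.8],
    [0,0,0.8]
  ],
  "yaw": [0,0,0,0,0],
  "gripper": [0.5,0.5,0.5,0.5,0.5]
}}

```text
t: 37.35
eef_pos: [0.5542, -0.3003, 0.0391]
eef_rot: [0.729, 0.684, -0.001, -0.002]
force: [-0.6, -0.2, 0.2]
grip_width: 0.0428
```

>>> {"op": "carry_out", "data": {
  "dp": [
    [0,0.1,0.2],
    [0,0,0],
    [0,0,0],
    [0,0,0],
    [0,0,0]
  ],
  "yaw": [0,0,0,0,0],
  "gripper": [0.5,0.5,0.3,0,0]
}}

```text
t: 37.85
eef_pos: [0.5564, -0.3022, 0.0412]
eef_rot: [0.73, 0.684, -0.001, -0.0]
force: [-4.6, 0.7, 7.0]
grip_width: 0.0101
```

>>> {"op": "carry_out", "data": {
  "dp": [
    [0,0,0],
    [0,0,0],
    [0,0,0],
    [0,0,0],
    [0,-0.2,0]
  ],
  "yaw": [0,0,0,0,0],
  "gripper": [0,0,0,0,0]
}}

```text
t: 38.35
eef_pos: [0.5563, -0.3021, 0.0413]
eef_rot: [0.73, 0.684, 0.0, 0.001]
force: [2.1, -0.2, 2.6]
grip_width: 0.01
```

Gripped (10 mm). Sliding it shut.

>>> {"op": "carry_out", "data": {
  "dp": [
    [0,-0.8,0],
    [0,-1.5,0],
    [0,-1.5,0],
    [0,-1.5,0],
    [0,-1.2,0]
  ],
  "yaw": [0,0,0,0,0],
  "gripper": [0,0,0,0,0]
}}

```text
t: 38.85
eef_pos: [0.4911, -0.2979, 0.0412]
eef_rot: [0.729, 0.684, 0.001, 0.002]
force: [0.5, 0.5, 4.9]
grip_width: 0.0099
```

>>> {"op": "carry_out", "data": {
  "dp": [
    [0,-1.4,0],
    [0,-1.5,0],
    [0,-1.5,0],
    [0,-1.2,0],
    [0,-0.6,0]
  ],
  "yaw": [0,0,0,0,0],
  "gripper": [0,0,0,0,0]
}}

```text
t: 39.35
eef_pos: [0.4288, -0.2938, 0.0412]
eef_rot: [0.73, 0.684, 0.001, 0.002]
force: [1.5, 1.1, 5.7]
grip_width: 0.0099
```

>>> {"op": "carry_out", "data": {
  "dp": [
    [0,-0.3,0],
    [0,-0.3,0],
    [0,-0.2,0],
    [0,-0.1,0],
    [0,0,0]
  ],
  "yaw": [0,0,0,0,0],
  "gripper": [0,0,0,0,0]
}}

```text
t: 39.85
eef_pos: [0.4204, -0.2933, 0.0412]
eef_rot: [0.729, 0.684, 0.001, 0.001]
force: [1.0, 2.2, 8.1]
grip_width: 0.0101
```

>>> {"op": "carry_out", "data": {
  "dp": [
    [0,-0.1,0],
    [0,-0.1,0],
    [0,-0.1,0],
    [0,0,0],
    [0,0,0]
  ],
  "yaw": [0,0,0,0,0],
  "gripper": [0,0,0,0,0]
}}

```text
t: 40.35
eef_pos: [0.4176, -0.2931, 0.0412]
eef_rot: [0.729, 0.684, 0.001, 0.001]
force: [0.4, 1.8, 7.4]
grip_width: 0.0098
```

>>> {"op": "carry_out", "data": {
  "dp": [
    [0,-0.1,0],
    [0,-0.1,0],
    [0,0,0],
    [0,0,0],
    [0,0,0]
  ],
  "yaw": [0,0,0,0,0],
  "gripper": [0,0,0,0,0]
}}

```text
t: 40.85
eef_pos: [0.4167, -0.293, 0.0412]
eef_rot: [0.729, 0.684, 0.001, 0.002]
force: [3.0, 1.8, 7.2]
grip_width: 0.0099
```

>>> {"op": "carry_out", "data": {
  "dp": [
    [0,-0.1,0],
    [0,-0.1,0],
    [0,0,0],
    [0,0,0],
    [0,0,0]
  ],
  "yaw": [0,0,0,0,0],
  "gripper": [0,0,0,0,0]
}}

```text
t: 41.35
eef_pos: [0.4167, -0.293, 0.0412]
eef_rot: [0.729, 0.684, 0.003, 0.003]
force: [6.9, 1.9, 1.5]
grip_width: 0.0099
```

The end stop was reached: the force rises and the position holds at x=0.4167, 0.1396 m from the open stop. Releasing.

>>> {"op": "carry_out", "data": {
  "dp": [
    [0,0,0],
    [0,0,0],
    [0,0.2,0],
    [0,0,-0.5],
    [0,0,-2.0]
  ],
  "yaw": [0,0,0,0,0],
  "gripper": [0.5,0.5,0.5,0.5,0.5]
}}

```text
t: 41.85
eef_pos: [0.4124, -0.2906, 0.0629]
eef_rot: [0.73, 0.684, -0.0, -0.003]
force: [-0.2, 0.1, 0.1]
grip_width: 0.0426
```

>>> {"op": "carry_out", "data": {
  "dp": [
    [0,0,-4.0],
    [0,0,-4.0],
    [1.5,0,-3.0],
    [4.0,0,0],
    [4.0,0,0]
  ],
  "yaw": [0,0,0,0,0],
  "gripper": [0.5,0.5,0.5,0.5,0.5]
}}

```text
t: 42.35
eef_pos: [0.4216, -0.1978, 0.1765]
eef_rot: [0.73, 0.683, 0.0, 0.002]
force: [-0.7, -0.3, -0.5]
grip_width: 0.0422
```

>>> {"op": "carry_out", "data": {
  "dp": [
    [4.0,0,-3.0],
    [4.0,0,-3.0],
    [2.0,0,-1.0],
    [0,0,0],
    [0,0,0]
  ],
  "yaw": [0,0,0,0,0],
  "gripper": [0.5,0.5,0.5,0.5,0.5]
}}

```text
t: 42.85
eef_pos: [0.427, -0.0978, 0.2446]
eef_rot: [0.729, 0.684, -0.0, 0.0]
force: [-0.2, 0.6, -0.8]
grip_width: 0.0425
```

Run:
```python
from ov import *
from workcell import eyes,bot
im=eyes.get_image("scene")[:,:,::-1].copy(); cv2.imwrite("pics/s20.png",im)
cv2.imwrite("pics/w20.png",eyes.get_image("wrist")[:,:,::-1])
im=eyes.get_image("top")[:,:,::-1].copy(); o=overlay(im,eyes.camera_model("top"),OB,4,boxop=0)
cv2.imwrite("pics/t20.png",o[780:1240,1300:1980]); print(bot.state()["eef_pos"],bot.state()["force"])
```

```text
[ 0.42636338 -0.09847351  0.24345543] [-0.28690899  0.84043625  0.14332177]
```

View pics/s20.png

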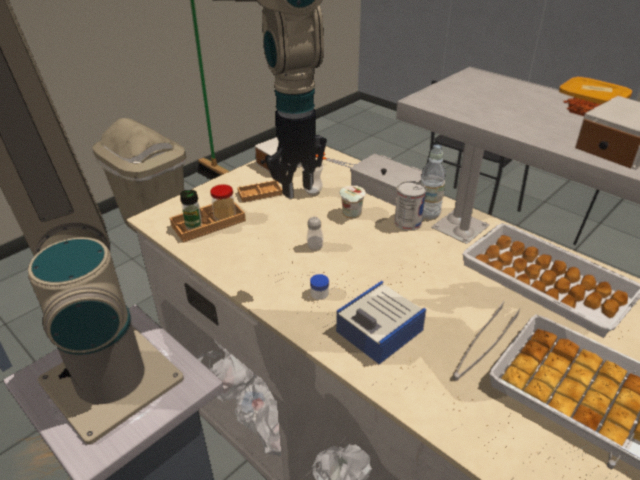

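View pics/t20.png

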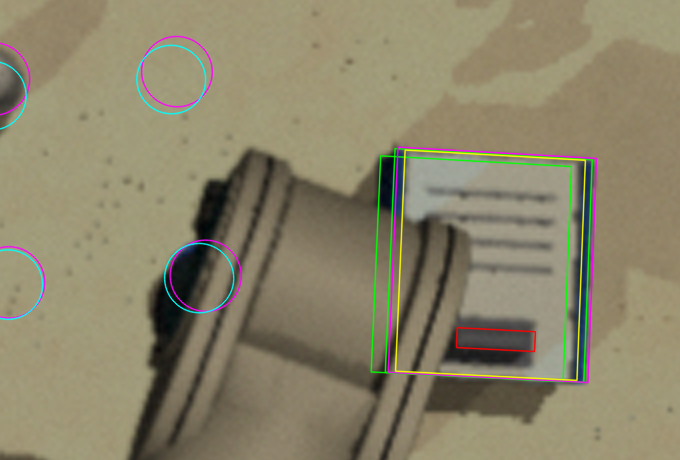

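View pics/w20.png

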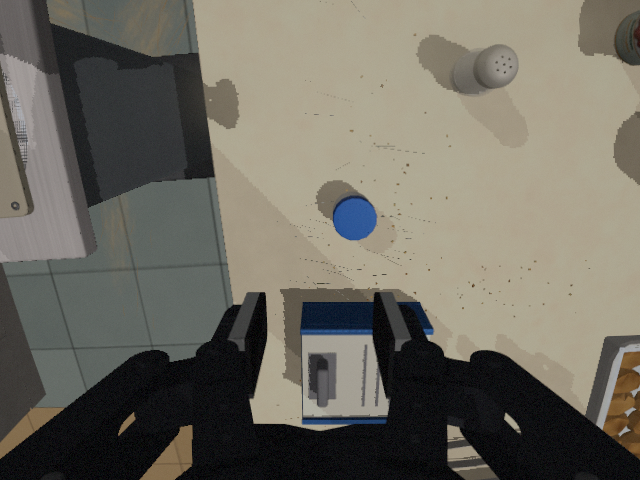

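Run:
```python
import cv2
a=cv2.imread("pics/s20.png")
cv2.imwrite("pics/s20a.png",cv2.resize(a[170:250,150:270],None,fx=5,fy=5,interpolation=cv2.INTER_CUBIC))
cv2.imwrite("pics/s20b.png",cv2.resize(a[270:370,320:440],None,fx=5,fy=5,interpolation=cv2.INTER_CUBIC))
```

```text
(no output)
```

View pics/s20a.png

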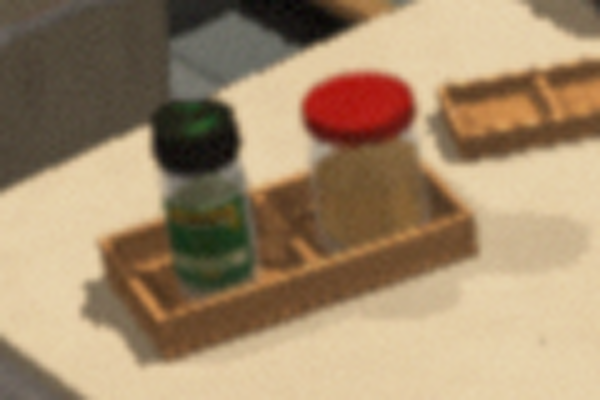

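View pics/s20b.png

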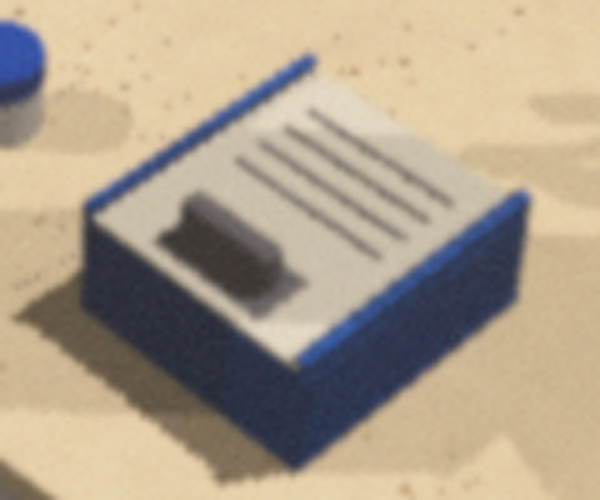

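Both jars stand upright in their own compartments, and the cover is flush with both ends of the box. Handing in.

```bash
python3 -c "
from workcell import bot
print(bot.sign_off())"
```

```text
the job is handed in; nothing more can be done
None
```

I made up both kits and handed the job in after about 43 s. Sign-off gives no verdict, so the results below come from my own checks.

- **Caddy:** the red-lidded jar is in the far compartment of the larger caddy and the spice jar is in the near one. The last scene picture shows both upright.
- **Lunch box:** I slid the cover back to its open end stop before filling. Green then went in the far compartment and yellow in the near one. Both were upright in the wrist picture just before I closed the cover; I have not seen them since.
- **Cover shut:** it stopped against the shut end stop, about 0.14 m from the open stop. The top and scene pictures show it flush with both ends of the box.
- **Left alone:** the shaker and blue-lidded pot still stand upright, and I saw no sign that either had moved.

**One disagreement:** my first try at the cover's grip closed on nothing. The pictures showed the fingertips about 2 cm above where the reported tool position put them. I allowed for this in the later grasps, and they all held. The jars had been gripped before I noticed, so higher up than planned, but they held too.

The largest wrist-force reading I saw was about 19 N, pressing the yellow pot onto the box floor; the limit is 120 N.

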